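Wind the kitchen press open with its loose crank

ROBOT

A 6-joint arm with a two-finger parallel gripper is mounted at the origin on the work surface. World frame = base frame: x ahead of the robot, y to its left, z up, the work surface at z = 0. Lengths are in m, angles in rad, forces in N, time in s.
With the tool pointing down it reaches from about 0.3 to 0.775 m from the base axis. Payload 14.6 kg.
Tool frame: the origin (TCP) lies at the very end of the fingers, on their centre line; the grasp point (between the pads) lies 19 mm behind it; z points along the fingers, y is the direction in which the jaws open and shut (so a half turn about z gives the same grasp; the last joint's range is limited). The gripper opens to 85 mm and grips with 20 to 120 N. Pads are 22 mm wide; open, the fingers measure 114 mm over their backs; the gripper's body (76 mm by 85 mm) begins 54 mm behind the grasp point. The pads swing forward as they close: fully open they stand 13 mm farther back than shut.
Start: joints at [1.16, 0.3, 1.521, -0, 1.321, -0.067], TCP at [0.185, 0.518, 0.231] pointing down, gripper open.
Joint ranges: [-3.03, 3.03], [-0.79, 2.21], [0.23, 2.52], [-1.04, 4.18], [0, 3.07], [-2.55, 2.55]. Speed limits (rad/s): [2.22, 2.22, 2.57, 3.14, 3.14, 3.14].

INTERFACE

Orientations are given as a rotation vector (axis times angle).
In Python, from rig import get_obs, cams, robot gives the robot as it stands. The module is installed in compiled form; this text tells all that it offers.
- The arm moves only by the tool servo_tool, never from a script. Its argument "rows" is a list of rows, each a list of 2 entries, a list of its own where there are three numbers: the shift along the tool's x, y, z in mm, then the turn about the tool's z in degrees. In form: [[[dx, dy, dz], yaw], ...]. A call has 1 to 5 rows; each row shifts and turns the commanded pose from where the row before left it, along the tool's axes as they then stand; what a row does not reach is not made up. A row lasts 1/8 s, in which the tool goes at most 62.5 mm and 10.7 degrees, less where a joint would pass 70% of its speed; a pose out of reach is approached as far as the arm can. A call with a gripper value outside its range is refused whole. "fingers" is the finger opening in mm, from 0 to 85.4, set as the call begins (left out, the last holds). The fingers move at their own pace and stop on an object; the grip force is fixed at half the most. Time passes only in rows, so rows that do not move let the fingers close. It gives the time, the measured TCP pose, the force and the opening at its end, in the units of the state.
- get_obs(): the state, without advancing time (a new reading comes with each control period).
- cams.capture(name): name is "scene" or "side" or "wrist"; returns the picture (480x640x3 uint8, blue, green, red); there is no depth.
- cams.calibration(name): a dict with "camera_matrix" (3x3 intrinsics, pixels), "camera_from_world" (4x4, takes a point from world to camera coordinates); the wrist camera has in their place "hand_eye" (4x4, takes a point from camera to tool coordinates, whose origin is the TCP and whose axes are the flange's). Camera axes: x right, y down, z forward; pixel columns grow to the right and rows downward; lengths in m; the calibration is good to about 2 mm. A picture is of the moment at which its call begins: read the wrist's pose just before it. calibration takes no time and is no camera call.
- robot.hand_in(): hands the job in, once; it reports no verdict.
The state is a dict: "time": time; "joint_positions": joint angles; "qvel": joint speeds; "joint_torque": joint torques, N m; "position": TCP position; "tcp_rot": TCP orientation; "ft_force": force on the tool from outside, world axes, zero at the start; "ft_torque": the same for the moment, N m; "finger_gap": opening from 0.0 (shut) to 1.0 (fully open).
Only numpy, scipy, OpenCV 4.12 (cv2) and the standard library are available. Lean on these libraries where they do the work, as an engineer would, in place of code of your own. Each camera call takes 0.05 s, during which the arm holds its last target.

TASK

The pressing plate of the little kitchen press has been left down: pick up the loose crank, seat it fully down on the square end of the press's screw, and wind it clockwise (seen from above) through several full turns until the plate is right up against the underside of the bridge and the crank comes to a firm stop. Keep the crank seated all the while, do not force anything (go slowly towards the end and quit as soon as the stop is felt), and leave the crank sitting on the screw and the mugs, colander and fork undisturbed.

Things in the scene. Friction and masses are not known exactly. Their poses are not given: they have to be found in the camera images.
- press: Steel kitchen press, fixed to the cart. Tray 150 (x) x 220 (y) x 12 mm, two posts 190 mm apart along y, and across them a bridge 40 (x) x 220 (y) x 15 mm with its top at 125 mm. Origin: centre of the underside, z up; the upright screw stands on this vertical line, its end 161 mm above the cart top
- shoulder (a point): Point on the screw's axis, on its round shoulder 26 mm across, 135 mm above the cart top; turns with the screw, z up. Above it stands the square end, 14 mm wide, 22 mm tall, faces square to this frame's x and y, topped by a round nose 10 mm across, 4 mm tall. The screw turns stiffly (0.2 N m, about 3 N at the knob) and stays where it is left
- plate_top (a point): Centre of the top face of the pressing plate, a white plastic slab 120 x 150 x 8 mm that rides up and down between the posts without turning. Turning the screw clockwise from above raises it 3 mm per turn. Starts 7 to 10 mm below bridge (2.4 to 3.2 turns); fully up, level with it, the screw comes to a hard stop: no more than 20 N at the knob there
- bridge (a point): Centre of the underside of the press's bridge, 110 mm above the cart top, on the screw's axis
- crank: Loose steel crank, 0.14 to 0.26 kg, lying flat on the cart. Origin: centre of the hub's underside, z up, x towards the knob. Hub 34 x 34 x 24 mm, with a square socket right through, 15.5 mm wide, faces square to x and y, mouth chamfered. Arm 18 mm wide, 8 mm thick, underside level with the hub's, reaching 87 mm along x. Seated, the hub rests on the shoulder with 6 degrees of play
- knob: The crank's black plastic grip, upright, 22 mm across and 40 mm tall, free to spin about its own vertical axis on the crank's arm. Origin: centre of its underside, 75 mm along the crank's x and 9 mm above the hub's underside; its top is 49 mm above the hub's underside
- mug_low: Lower of two stacked white mugs, 80 mm across, 85 mm tall; origin at the centre of its underside
- mug_top: Upper of the two stacked mugs, standing on the rim of the lower; origin at the centre of its underside
- colander: Green plastic colander, 180 mm across (210 mm over its two ears), 90 mm tall; origin at the centre of its underside
- fork: Steel fork lying on the cart, 190 mm long along its x, 4 mm thick; origin near its middle
Things that resemble listed ones, but are neither listed nor needed, are in the scene too. Of the things that look like the crank, the larger one is meant.

How it is judged:
On the way, in this order (a step that is already met when the one before it is completed fails the run):
1. the crank sits fully down on the square end of the screw (z of crank in the frame of shoulder below 0.003 m and horizontal distance between crank and shoulder below 0.003 m and angle between crank's own z axis and vertical below 0.1 rad), for 0.2 s.
2. the plate has been wound up at least half way to the bridge (z of plate_top in the frame of bridge above -0.004 m), for 0.1 s.
At the end, for the whole second after the job is handed in: The plate is up against the bridge (within 0.15 mm, a twentieth of a turn of the crank), and the crank sits at rest on the screw, its hub within 4 mm of the shoulder and of the axis and tilted less than 0.1 rad (z of plate_top in the frame of bridge above -0.00015 m and z of crank in the frame of shoulder below 0.004 m and horizontal distance between crank and shoulder below 0.004 m and angle between crank's own z axis and vertical below 0.1 rad and linear speed of crank below 0.02 m/s); the robot touches nothing.
It fails at once if the crank slips off the square end, or the screw is turned without it: more than 8 mm up or 6 mm off the axis once the plate has moved 0.7 mm (distance of plate_top from where it was at the start of the episode above 0.0007 m and (z of crank in the frame of shoulder above 0.008 m or horizontal distance between crank and shoulder above 0.006 m)).
It fails at once if the crank is forced: more than 400 N in the socket between crank and press (about 30 N at the knob) (contact force between crank and press above 400 N).
It fails at once if the crank is pressed on the press with more than 40 N before it has gone down over the square end (contact force between crank and press above 40 N and z of crank in the frame of shoulder above 0.008 m).
It fails at once if a mug, the colander or the fork is moved more than 20 mm (distance of any of mug_low, mug_top, colander, fork from where it was at the start of the episode above 0.02 m).
It also fails if it takes over 72 s, if anything falls off the work surface, if the arm or the gripper's body presses on something with over 40 N, if the wrist force passes 120 N, or if a joint passes its speed limit or range.

## Working session

There is one attempt and no reset: what is moved stays moved. The work goes in short steps, Python scripts to look and compute and a tool call to move; the robot and the scene stay as the last step left them, time stands still between calls to the robot, and variables do not carry over. Pictures are saved under pics/ and viewed, and the job is handed in when it is done.

Besides the shell and the picture viewer there is one more tool, called after ">>>" in YAML: its name, and indented under it one key for each argument. servo_tool: Moves the arm, as the interface text tells. Its arguments: {"type":"object","properties":{"rows":{"type":"array","items":{"type":"array"}},"fingers":{"type":"number"}},"required":["rows"]}

```bash
mkdir -p pics; cat > h.py <<'E'
import numpy as np, cv2
from rig import get_obs, cams, robot
from scipy.spatial.transform import Rotation as R
def snap(n,f):
    o=get_obs(); im=cams.capture(n); cv2.imwrite('pics/'+f+'.png',im); return o,im
def camw(n,o=None):
    c=cams.calibration(n); K=np.array(c['camera_matrix'])
    if n=='wrist':
        T=np.eye(4); T[:3,:3]=R.from_rotvec(o['tcp_rot']).as_matrix(); T[:3,3]=o['position']
        return K,np.linalg.inv(T@np.array(c['hand_eye']))
    return K,np.array(c['camera_from_world'])
def ray(n,px,o=None):
    K,E=camw(n,o); d=E[:3,:3].T@np.linalg.inv(K)@np.array([px[0],px[1],1.]); return -E[:3,:3].T@E[:3,3],d
def onz(n,px,z,o=None):
    c,d=ray(n,px,o); return c+d*(z-c[2])/d[2]
def proj(n,p,o=None):
    K,E=camw(n,o); q=K@(E[:3,:3]@np.array(p)+E[:3,3]); return q[:2]/q[2]
E
python3 - <<'E'
from h import *
for n in ['scene','side','wrist']:
    o,im=snap(n,n+'0')
o=get_obs();print({k:np.round(v,3).tolist() for k,v in o.items()})
E
```

```text
{'time': 0.15, 'joint_positions': [1.16, 0.3, 1.521, -0.0, 1.321, -0.067], 'qvel': [-0.001, -0.001, -0.002, 0.001, 0.005, -0.002], 'joint_torque': [-0.001, -54.367, -36.188, -0.0, 0.003, 0.0], 'position': [0.185, 0.518, 0.231], 'tcp_rot': [-0.537, -3.095, 0.001], 'ft_force': [-0.701, 0.285, -0.33], 'ft_torque': [0.018, 0.04, -0.019], 'finger_gap': 0.996}
```

View pics/scene0.png

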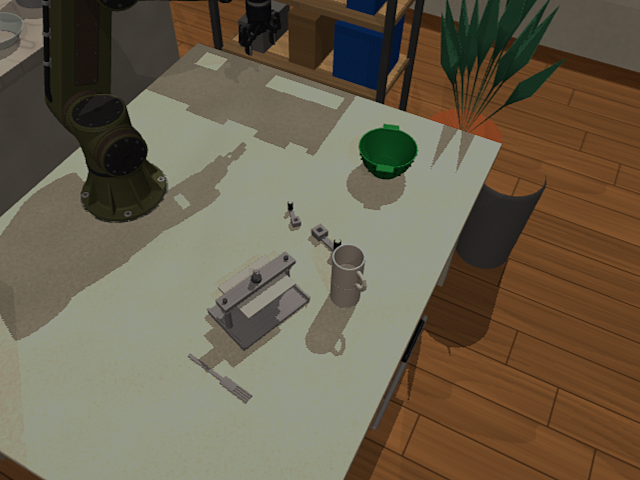

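View pics/side0.png

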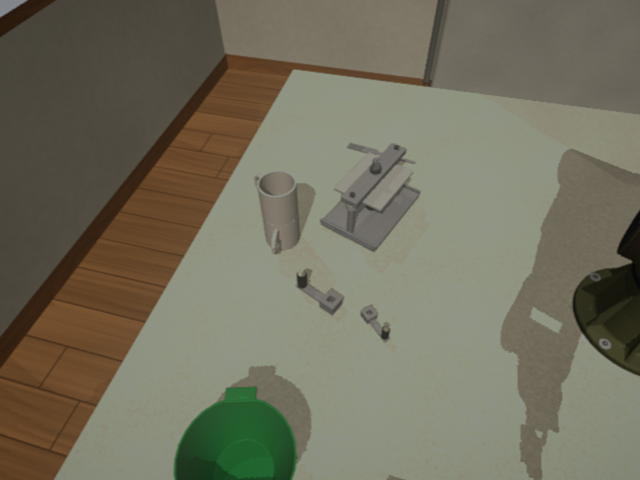

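View pics/wrist0.png

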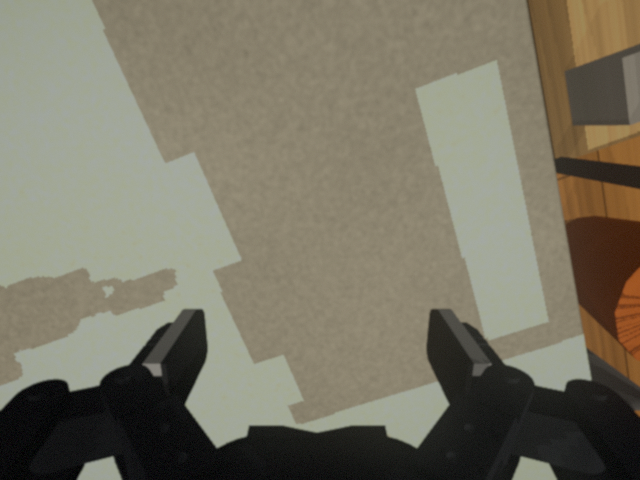

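Candidates for the crank: A has its hub at scene (319,231) and knob at (337,243); B has its hub at (296,222) and knob at (290,206). A is the larger. I'll confirm this in enlarged crops and measure both.

```bash
python3 - <<'E'
from h import *
s=cv2.imread('pics/scene0.png');d=cv2.imread('pics/side0.png')
a=cv2.resize(s[190:350,200:360],None,fx=3.75,fy=3.75,interpolation=cv2.INTER_CUBIC)
cv2.imwrite('pics/cs.png',a)
b=cv2.resize(d[130:350,230:430],None,fx=2.7,fy=2.7,interpolation=cv2.INTER_CUBIC)
cv2.imwrite('pics/cd.png',b)
for n,p in [('scene',(319,229.5)),('side',(331,296))]: print('A hub',onz(n,p,.024))
for n,p in [('scene',(337,241)),('side',(302,273))]: print('A knob',onz(n,p,.049))
for n,p in [('scene',(296,220)),('side',(369,311))]: print('B hub',onz(n,p,.018))
for n,p in [('scene',(290,204)),('side',(386,325))]: print('B knob',onz(n,p,.04))
for n,p in [('scene',(256,273)),('side',(376,163))]: print('screw',onz(n,p,.161))
for n,p in [('scene',(348,252)),('side',(278,180))]: print('mug',onz(n,p,.17))
for n in ('scene','side'):print(n,ray(n,(320,240)))
E
```

```text
A hub [0.59717253 0.12335751 0.024     ]
A hub [0.59881965 0.11296568 0.024     ]
A knob [0.6680438  0.09153123 0.049     ]
A knob [0.66579737 0.09014728 0.049     ]
B hub [0.52058312 0.12823681 0.018     ]
B hub [0.51819901 0.12394721 0.018     ]
B knob [0.48546127 0.15702322 0.04      ]
B knob [0.48043613 0.1590139  0.04      ]
screw [ 0.57540483 -0.16939907  0.161     ]
screw [ 0.56813503 -0.15079935  0.161     ]
mug [ 0.74417966 -0.0159232   0.17      ]
mug [ 0.75026434 -0.03865687  0.17      ]
scene (array([ 1.06039027, -0.84319463,  1.31551234]), array([-0.26804972,  0.56459822, -0.78066557]))
side (array([0.483741  , 0.59525298, 0.79160028]), array([ 0.17493359, -0.61825268, -0.76633828]))
```

View pics/cs.png

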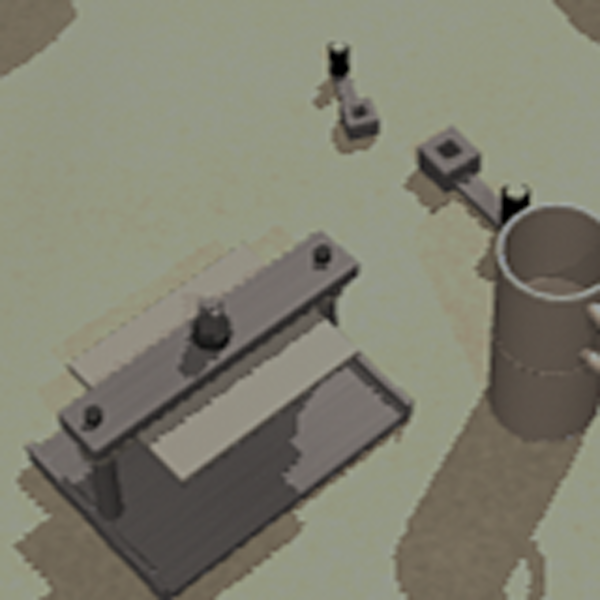

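View pics/cd.png

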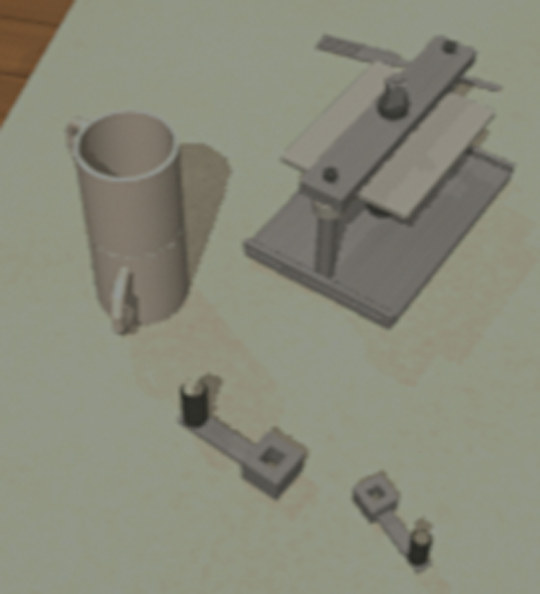

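Crop check: A (socket at scene (320,229.5), knob about 75 mm away) is clearly the larger crank, and B's arm is only about 45 mm. A is the one meant. Next I'll plan the close look from the wrist camera.

```bash
cat >> h.py <<'E'
def rows(target,yaw_world_deg=None,o=None,show=True):
    """shift in tool axes to target (m); tool x heading wanted (world deg, tool down)"""
    o=o or get_obs(); M=R.from_rotvec(o['tcp_rot']).as_matrix()
    d=M.T@(np.array(target)-o['position'])*1000
    hx=np.degrees(np.arctan2(M[1,0],M[0,0]))
    print('tool shift mm',np.round(d,1),'x heading',round(hx,2),'tilt',np.round(M[:,2],4))
    if yaw_world_deg is not None:
        # tool z down: positive yaw about tool z lowers world heading
        print('yaw cmd', round((hx-yaw_world_deg+180)%360-180,2))
def show():
    o=get_obs();print({k:np.round(v,3).tolist() for k,v in o.items() if k in('time','joint_positions','position','tcp_rot','ft_force','ft_torque','finger_gap')})
E
python3 - <<'E'
from h import *
c=cams.calibration('wrist');print(np.round(c['hand_eye'],3),np.round(c['camera_matrix'],1))
hub=np.array([.598,.119,.25])
rows(hub,-23)
M=R.from_rotvec(get_obs()['tcp_rot']).as_matrix();print(np.round(M,3))
E
```

```text
[[ 0.001 -0.956 -0.294  0.075]
 [ 1.     0.001 -0.001  0.001]
 [ 0.001 -0.294  0.956 -0.142]
 [ 0.     0.     0.     1.   ]] [[377.7   0.  316.6]
 [  0.  377.7 242.6]
 [  0.    0.    1. ]]
tool shift mm [-522.9 -236.3  -19. ] x heading 160.3 tilt [-3.e-04 -8.e-04 -1.e+00]
yaw cmd -176.7
[[-0.941  0.337 -0.   ]
 [ 0.337  0.941 -0.001]
 [ 0.    -0.001 -1.   ]]
```

>>> servo_tool:
  rows:
    - [[-52,-24,0],0]
    - [[-52,-24,0],0]
    - [[-52,-24,0],0]
    - [[-52,-24,0],0]
    - [[-52,-24,0],0]

```text
time: 0.78
position: [0.3908, 0.3157, 0.2313]
tcp_rot: [0.537, 3.095, 0.0]
ft_force: [0.5, 0.8, 0.2]
finger_gap: 1.003
```

>>> servo_tool:
  rows:
    - [[-52,-24,0],0]
    - [[-52,-24,10],1]
    - [[-52,-24,20],1]
    - [[-52,-24,25],1]
    - [[-50,-20,25],0.5]

```text
time: 1.4
position: [0.5905, 0.1151, 0.1504]
tcp_rot: [-0.633, -3.077, -0.0]
ft_force: [0.4, 1.3, -0.1]
finger_gap: 0.998
```

```bash
python3 - <<'E'
from h import *
show()
o,im=snap('wrist','w1'); 
for p in [(.598,.119,.024),(.667,.091,.049)]: print(proj('wrist',p,o))
E
```

```text
{'time': 1.4, 'joint_positions': [0.132, 0.487, 1.456, 0.0, 1.199, -1.033], 'position': [0.591, 0.115, 0.15], 'tcp_rot': [-0.633, -3.077, -0.0], 'ft_force': [0.397, 1.308, -0.087], 'ft_torque': [0.024, -0.024, 0.009], 'finger_gap': 0.998}
[323.79604924 239.19994086]
[325.79194471 345.80905733]
```

View pics/w1.png

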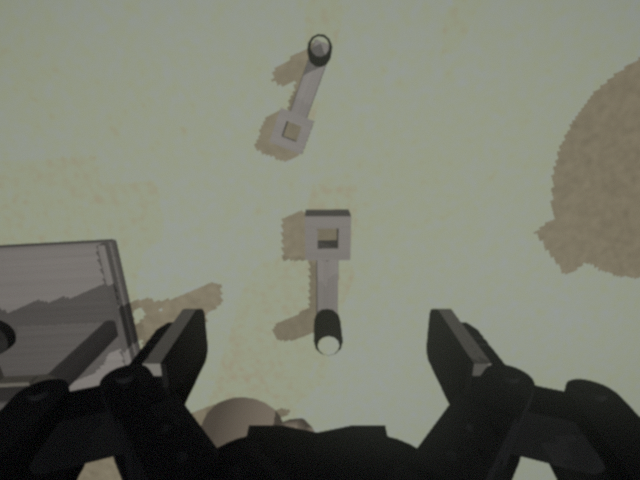

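The wrist view shows the meant crank with its hub top at (328,238) and knob top at (328,346). The smaller one sits above it at (291,131).

```bash
python3 - <<'E'
from h import *
im=cv2.imread('pics/w1.png');o=get_obs()
c=cv2.resize(im[195:365,270:390],None,fx=4,fy=4,interpolation=cv2.INTER_CUBIC);cv2.imwrite('pics/c1.png',c[:600])
# knob top
g=cv2.cvtColor(im,cv2.COLOR_BGR2GRAY)
print(g[250,295:360]); print(g[205:270,310]);
h=onz('wrist',(328,238),.024,o);k=onz('wrist',(328,346),.049,o)
print(h,k,np.linalg.norm((h-k)[:2]),np.degrees(np.arctan2(*(k-h)[1::-1])))
rows([h[0],h[1],.15])
E
```

```text
[122 122 121 122 122 120 119 120 120 118 121 121 122 121 121 122 121 122
 121 123 122 123 122 120 120 120 120 121 122 122 121 122 121 119 121 119
 120 121 122 123 122 122 121 121 120 120 123 122 122 122 123 122 121 122
 126 136 147 151 152 152 151 152 151 152 152]
[148 146 147 140 120  91  75  73  73  75  84 105 117 123 122 124 124 123
 123 122 120 120 120 120 123 122 121 123 122 122 120 122 122 122 120 122
 122 122 120 121 122 123 124 121 122 122 122 121 119 119 119 120 120 121
 121 119 116 112 112 114 120 125 122 116 111]
[0.59865158 0.11791677 0.024     ] [0.66663814 0.08852467 0.049     ] 0.074067994317071 -23.379898883597985
tool shift mm [-2.8  9.1 -3.8] x heading 156.56 tilt [-0.0038 -0.0017 -1.    ]
```

View pics/c1.png

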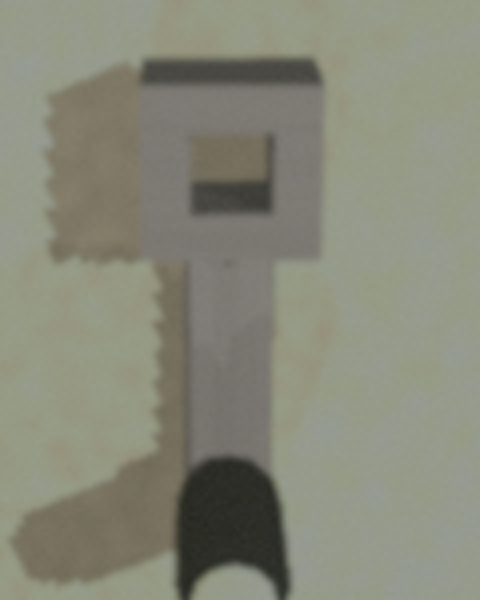

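>>> servo_tool:
  rows:
    - [[-3,9,30],0]
    - [[0,0,40],0]
    - [[0,0,35],0]
    - [[0,0,20],0]
    - [[0,0,0],0]

```text
time: 2.08
position: [0.5953, 0.1239, 0.0254]
tcp_rot: [-0.631, -3.076, 0.001]
ft_force: [0.1, -1.1, 0.2]
finger_gap: 0.999
```

```bash
python3 - <<'E'
from h import *
show()
o,im=snap('wrist','w2'); rows([.5987,.1179,.005],156.6)
print(proj('wrist',(.5987,.1179,.024),o))
E
```

```text
{'time': 2.075, 'joint_positions': [0.145, 0.662, 1.507, 0.0, 0.975, -1.021], 'position': [0.595, 0.124, 0.025], 'tcp_rot': [-0.631, -3.076, 0.001], 'ft_force': [0.111, -1.069, 0.176], 'ft_torque': [0.014, 0.049, 0.019], 'finger_gap': 0.999}
tool shift mm [-4.9 -4.5 21.7] x heading 156.8 tilt [ 1.e-04  0.e+00 -1.e+00]
yaw cmd 0.2
[303.85222194 323.36678277]
```

View pics/w2.png

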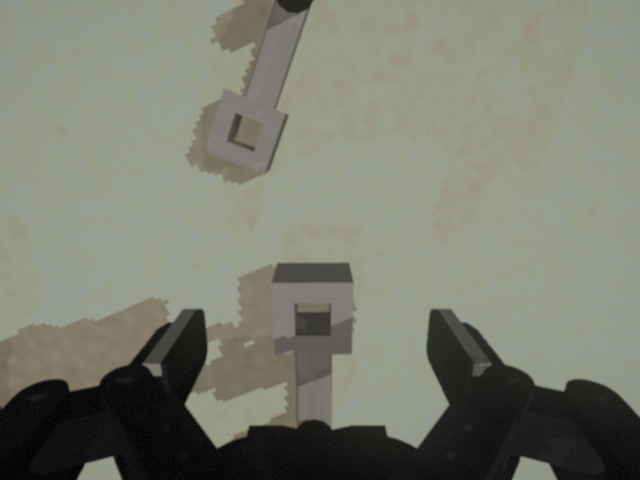

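```bash
python3 - <<'E'
from h import *
o,im=snap('wrist','w3'); show()
g=im[300,250:380,1].astype(int); print(g)
g=im[250:370,285,1].astype(int); print(g)
h=onz('wrist',(313,318),.024,o); print(h); rows([h[0],h[1],.005],156.6)
E
```

```text
{'time': 2.175, 'joint_positions': [0.145, 0.659, 1.506, -0.0, 0.975, -1.021], 'position': [0.596, 0.124, 0.028], 'tcp_rot': [0.631, 3.076, 0.001], 'ft_force': [0.033, 0.163, 0.647], 'ft_torque': [0.024, 0.023, -0.018], 'finger_gap': 0.999}
[121 122 120 121 121 121 122 122 124 125 126 124 124 125 124 125 125 125
 124 123 123 123 125 125 123 123 126 124 124 123 123 124 124 124 125 122
 123 123 123 124 124 125 121 112 103 100 103 114 117 116 117 115 115 115
 117 116 116 115 116 116 116 115 116 117 118 117 117 117 116 117 118 115
 115 114 115 116 117 109 102 102 115 123 124 124 123 122 124 124 123 124
 125 124 123 122 123 124 124 125 125 127 124 122 130 141 151 153 155 155
 158 158 158 160 158 158 159 159 159 159 159 159 159 158 159 160 158 158
 159 159 158 158]
[153 154 154 154 155 154 155 154 153 146 122  94  76  74  75  73  72  72
  74  71  73  72  73  74  72  74  75  71  70  88 112 123 124 124 124 126
 126 126 125 126 125 126 126 126 126 126 124 123 122 124 122 125 125 126
 126 125 125 126 125 124 125 122 123 123 126 125 123 125 123 123 125 124
 125 125 124 122 125 124 125 126 126 125 125 125 123 115 103  93  93  91
  90  90  90  91  90  91  90  92  92  93  93 103 107 110 112 113 111 111
 112 110 108 109 108 111 109 109 111 111 112 113]
[0.59926089 0.12228269 0.024     ]
tool shift mm [-3.3 -0.5 22.5] x heading 156.81 tilt [ 1.6e-03  2.0e-04 -1.0e+00]
yaw cmd 0.21
```

>>> servo_tool:
  rows:
    - [[-3,0,11],0]
    - [[0,0,11],0]
    - [[0,0,0],0]
    - [[0,0,0],0]

```text
time: 2.68
position: [0.5986, 0.1228, 0.0044]
tcp_rot: [0.632, 3.077, -0.0]
ft_force: [-0.2, 0.2, 0.9]
finger_gap: 0.994
```

>>> servo_tool:
  rows:
    - [[0,0,0],0]
    - [[0,0,0],0]
    - [[0,0,0],0]
    - [[0,0,0],0]
    - [[0,0,0],0]
  fingers: 25

```text
time: 3.3
position: [0.5988, 0.1228, 0.0048]
tcp_rot: [0.632, 3.077, 0.0]
ft_force: [-1.5, -1.4, 4.9]
finger_gap: 0.384
```

```bash
python3 - <<'E'
from h import *
show()
o,im=snap('wrist','w4')
E
```

```text
{'time': 3.3, 'joint_positions': [0.142, 0.698, 1.503, -0.0, 0.94, -1.024], 'position': [0.599, 0.123, 0.005], 'tcp_rot': [0.632, 3.077, 0.0], 'ft_force': [-1.489, -1.389, 4.924], 'ft_torque': [-0.123, 0.215, -0.024], 'finger_gap': 0.384}
```

View pics/w4.png

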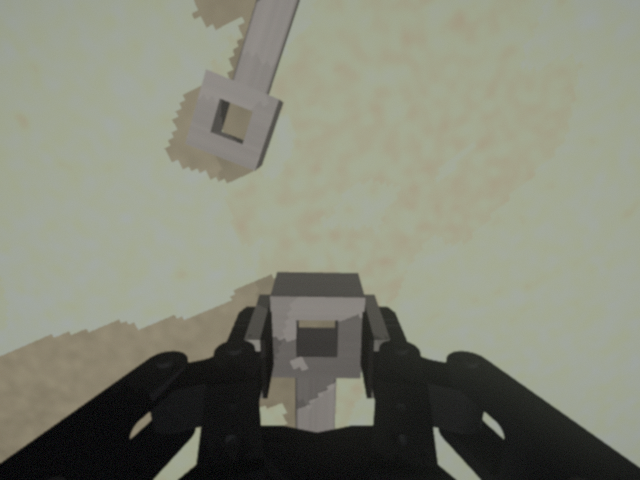

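>>> servo_tool:
  rows:
    - [[0,0,-25],0]
    - [[0,0,-45],0]
    - [[0,0,-55],0]
    - [[0,0,-55],0]
    - [[0,0,-55],0]

```text
time: 3.98
position: [0.598, 0.1227, 0.2406]
tcp_rot: [-0.631, -3.076, 0.0]
ft_force: [1.2, -0.5, -2.4]
finger_gap: 0.385
```

```bash
python3 - <<'E'
from h import *
im=cv2.imread('pics/w4.png');o=get_obs();show()
s,d='side',0
# tool coords of hub back top edge at w4: T z(toolframe)= TCP z .0048 -> hub top is .0192 above
he=np.array(cams.calibration('wrist')['hand_eye']);K=np.array(cams.calibration('wrist')['camera_matrix'])
def tool(px,z): 
    dd=he[:3,:3]@np.linalg.inv(K)@np.array([px[0],px[1],1]);c=he[:3,3];return c+dd*(z-c[2])/dd[2]
print(tool((317,297),-.0192),tool((272,297),-.0192),tool((363,297),-.0192),tool((317,378),-.0192))
rows([.656,-.194,.24],156.6)
E
```

```text
{'time': 3.975, 'joint_positions': [0.142, 0.43, 1.323, 0.0, 1.39, -1.024], 'position': [0.598, 0.123, 0.241], 'tcp_rot': [-0.631, -3.076, 0.0], 'ft_force': [1.161, -0.539, -2.376], 'ft_torque': [0.026, 0.008, 0.01], 'finger_gap': 0.385}
[ 0.01651185  0.00139069 -0.0192    ] [ 0.01649447 -0.01464163 -0.0192    ] [ 0.0165296   0.01777585 -0.0192    ] [-0.01741804  0.0014249  -0.0192    ]
tool shift mm [-178.  -268.3    0.5] x heading 156.8 tilt [-1.e-03 -1.e-04 -1.e+00]
yaw cmd 0.2
```

>>> servo_tool:
  rows:
    - [[-32,-48,0],0]
    - [[-32,-48,0],0]
    - [[-32,-48,0],0]
    - [[-32,-48,0],0]
    - [[-32,-48,0],0]

```text
time: 4.6
position: [0.6509, -0.1626, 0.2386]
tcp_rot: [-0.631, -3.076, -0.0]
ft_force: [0.7, 0.9, -2.2]
finger_gap: 0.388
```

>>> servo_tool:
  rows:
    - [[-18,-28,15],0]
    - [[0,0,15],0]
    - [[0,0,0],0]
    - [[0,0,0],0]

```text
time: 5.1
position: [0.6568, -0.1927, 0.21]
tcp_rot: [0.63, 3.077, -0.0]
ft_force: [-0.9, -0.2, -2.7]
finger_gap: 0.387
```

```bash
python3 - <<'E'
from h import *
show()
o,im=snap('wrist','w5'); cv2.imwrite('pics/w5c.png',cv2.resize(im[100:260,180:440],None,fx=3,fy=3,interpolation=cv2.INTER_CUBIC))
print(proj('wrist',(.573,-.158,.161),o))
E
```

```text
{'time': 5.1, 'joint_positions': [-0.339, 0.624, 1.105, 0.0, 1.412, -1.506], 'position': [0.657, -0.193, 0.21], 'tcp_rot': [0.63, 3.077, -0.0], 'ft_force': [-0.858, -0.249, -2.65], 'ft_torque': [-0.029, 0.087, 0.046], 'finger_gap': 0.387}
[311.95283477  90.61835798]
```

View pics/w5.png

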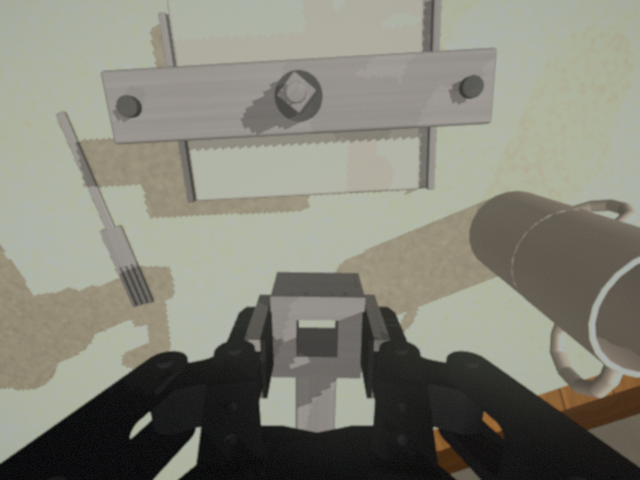

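View pics/w5c.png

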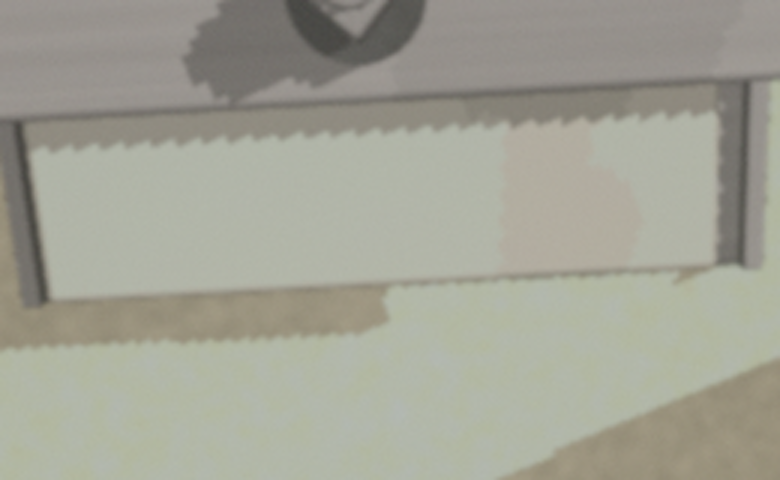

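>>> servo_tool:
  rows:
    - [[25,-8,0],0]
    - [[20,0,10],0]
    - [[0,0,0],0]
    - [[0,0,0],0]
    - [[0,0,0],0]

```text
time: 5.78
position: [0.6126, -0.1834, 0.1997]
tcp_rot: [0.631, 3.077, -0.0]
ft_force: [0.4, -0.5, -2.9]
finger_gap: 0.387
```

```bash
python3 - <<'E'
from h import *
show()
o,im=snap('wrist','w6'); cv2.imwrite('pics/w6c.png',cv2.resize(im[120:280,220:420],None,fx=3.7,fy=3.7,interpolation=cv2.INTER_CUBIC))
E
```

```text
{'time': 5.775, 'joint_positions': [-0.348, 0.525, 1.281, -0.0, 1.335, -1.514], 'position': [0.613, -0.183, 0.2], 'tcp_rot': [0.631, 3.077, -0.0], 'ft_force': [0.447, -0.486, -2.9], 'ft_torque': [0.038, 0.065, 0.034], 'finger_gap': 0.387}
```

View pics/w6c.png

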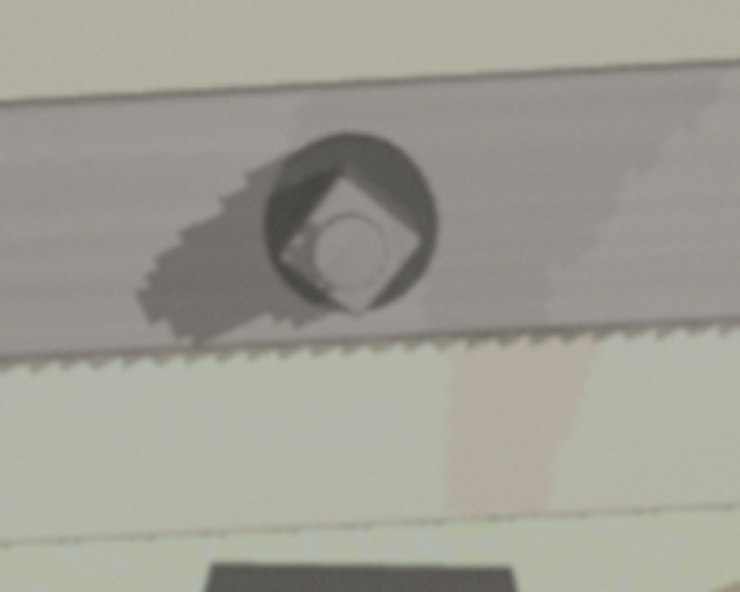

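```bash
python3 - <<'E'
from h import *
o=get_obs()
P=[(343,172),(421,238),(361,314),(282,256)]
px=lambda p:(p[0]/3.7+220,p[1]/3.7+120)
Q=np.array([onz('wrist',px(p),.157,o)[:2] for p in P]);c=Q.mean(0)
print(np.round(Q,4),'c',c)
e=Q-np.roll(Q,-1,0);print('sides',np.linalg.norm(e,axis=1),'ang',np.degrees(np.arctan2(e[:,1],e[:,0]))%90)
n=onz('wrist',px((352,251)),.161,o);print('nose',n)
M=R.from_rotvec(o['tcp_rot']).as_matrix()
print('tool frame of nose',M.T@(n-o['position'])*1000)
# bridge edge heading
a=onz('wrist',px((0,355)),.125,o);b=onz('wrist',px((740,325)),.125,o);print('bridge dir',np.degrees(np.arctan2(*(b-a)[1::-1])))
E
```

```text
[[ 0.5606 -0.1619]
 [ 0.5726 -0.1559]
 [ 0.5788 -0.1671]
 [ 0.5675 -0.1737]] c [ 0.56988893 -0.16464707]
sides [0.01337517 0.01288899 0.01305119 0.01363514] ang [26.96557296 29.00834572 30.17474036 30.34552161]
nose [ 0.56999921 -0.16463869  0.161     ]
tool frame of nose [46.48614066  0.47787043 38.4634264 ]
bridge dir 69.23060781829321
```

```bash
python3 - <<'E'
from h import *
rows([.592,-.205,.192],119.1)
E
```

```text
tool shift mm [ 10.4 -28.    7.5] x heading 156.81 tilt [ 4.e-04 -2.e-04 -1.e+00]
yaw cmd 37.71
```

>>> servo_tool:
  rows:
    - [[10,-28,7],0]
    - [[0,0,0],9.5]
    - [[0,0,0],9.5]
    - [[0,0,0],9.5]
    - [[0,0,0],9.2]

```text
time: 6.45
position: [0.5921, -0.2053, 0.1923]
tcp_rot: [1.599, 2.704, 0.0]
ft_force: [0.6, 0.1, -2.6]
finger_gap: 0.378
```

>>> servo_tool:
  rows:
    - [[0,0,0],0]
    - [[0,0,0],0]

```text
time: 6.7
position: [0.592, -0.2051, 0.1923]
tcp_rot: [1.587, 2.711, 0.0]
ft_force: [-0.4, -0.5, -2.2]
finger_gap: 0.382
```

```bash
python3 - <<'E'
from h import *
show()
o,im=snap('wrist','w7'); cv2.imwrite('pics/w7c.png',cv2.resize(im[140:300,220:420],None,fx=3.7,fy=3.7,interpolation=cv2.INTER_CUBIC))
rows([.57,-.1646,.192],119.1)
E
```

```text
{'time': 6.7, 'joint_positions': [-0.392, 0.502, 1.333, 0.0, 1.307, -0.904], 'position': [0.592, -0.205, 0.192], 'tcp_rot': [1.587, 2.711, 0.0], 'ft_force': [-0.354, -0.47, -2.239], 'ft_torque': [0.087, 0.04, -0.028], 'finger_gap': 0.382}
tool shift mm [46.1  0.7  0.3] x heading 119.27 tilt [ 0. -0. -1.]
yaw cmd 0.17
```

View pics/w7c.png

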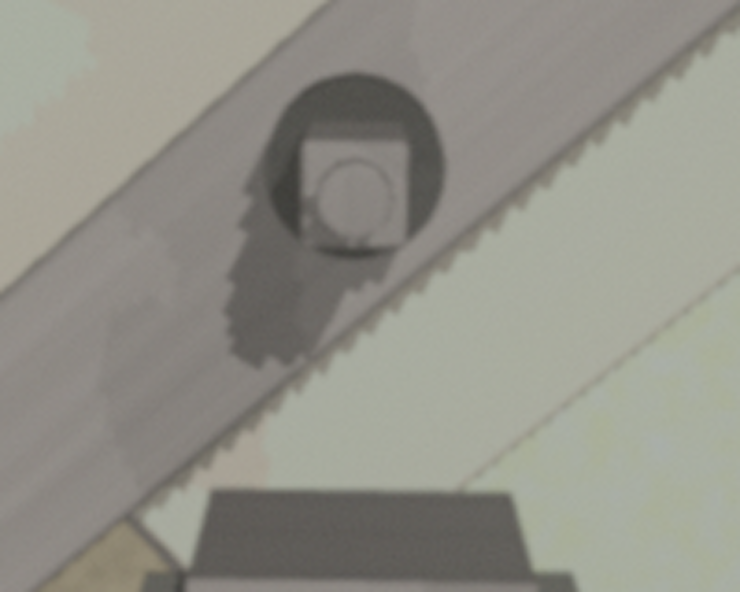

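View pics/w7.png

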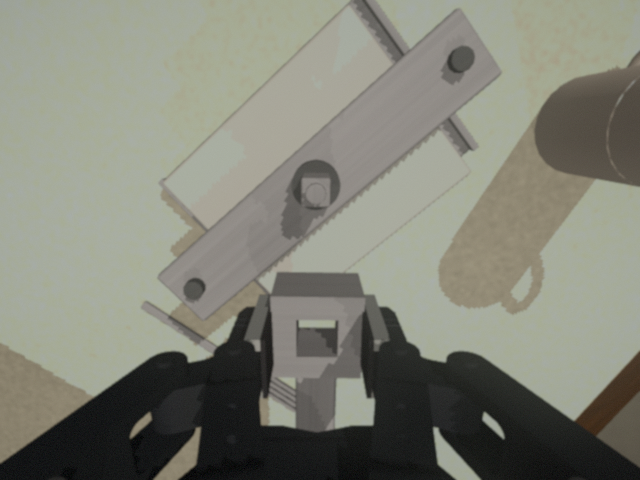

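```bash
cat >> h.py <<'E'
def tool(px,z): 
    c=cams.calibration('wrist');he=np.array(c['hand_eye']);K=np.array(c['camera_matrix'])
    dd=he[:3,:3]@np.linalg.inv(K)@np.array([px[0],px[1],1]);c=he[:3,3];return c+dd*(z-c[2])/dd[2]
E
python3 - <<'E'
from h import *
o=get_obs();zt=o['position'][2];f=lambda x,y:(x/3.7+220,y/3.7+140)
print('nose',tool(f(355,198),zt-.161)*1e3,'sq',tool(f(355,194),zt-.157)*1e3, 'shoulder',tool(f(357,164),zt-.135)*1e3)
L=lambda a:[round(v,2) for v in a*1e3]
for x in (212,362,512): print('bot',L(tool(f(x,491),.0048)))
for x in (188,363,538): print('top',L(tool(f(x,577),-.0192)))
E
```

```text
nose [45.76645703  0.86404586 31.2830522 ] sq [45.59537052  0.85622929 35.2830522 ] shoulder [46.19195779  1.09798555 57.2830522 ]
bot [np.float64(17.05), np.float64(-15.2), np.float64(4.8)]
bot [np.float64(17.06), np.float64(1.71), np.float64(4.8)]
bot [np.float64(17.07), np.float64(18.62), np.float64(4.8)]
top [np.float64(17.71), np.float64(-15.1), np.float64(-19.2)]
top [np.float64(17.72), np.float64(1.74), np.float64(-19.2)]
top [np.float64(17.74), np.float64(18.57), np.float64(-19.2)]
```

>>> servo_tool:
  rows:
    - [[20,0,0],0]
    - [[20,-1,0],0]
    - [[5.5,0,0],0]
    - [[0,0,10],0]
    - [[0,0,8],0]

```text
time: 7.38
position: [0.5689, -0.1663, 0.1732]
tcp_rot: [-1.592, -2.708, 0.0]
ft_force: [0.5, 0.2, -3.2]
finger_gap: 0.381
```

>>> servo_tool:
  rows:
    - [[0,0,0],0]
    - [[0,0,0],0]

```text
time: 7.62
position: [0.569, -0.1661, 0.1743]
tcp_rot: [1.592, 2.708, 0.0]
ft_force: [0.4, -0.1, -2.4]
finger_gap: 0.382
```

```bash
python3 - <<'E'
from h import *
show()
for n,b in [('scene',(190,200)),('side',(310,80))]:
    o,im=snap(n,n+'8'); c=cv2.resize(im[b[1]:b[1]+120,b[0]:b[0]+130],None,fx=4.6,fy=4.6,interpolation=cv2.INTER_CUBIC);cv2.imwrite('pics/%s8c.png'%n,c)
o,im=snap('wrist','w8')
E
```

```text
{'time': 7.625, 'joint_positions': [-0.346, 0.444, 1.461, -0.0, 1.237, -0.854], 'position': [0.569, -0.166, 0.174], 'tcp_rot': [1.592, 2.708, 0.0], 'ft_force': [0.429, -0.062, -2.402], 'ft_torque': [0.043, 0.068, 0.031], 'finger_gap': 0.382}
```

View pics/w8.png

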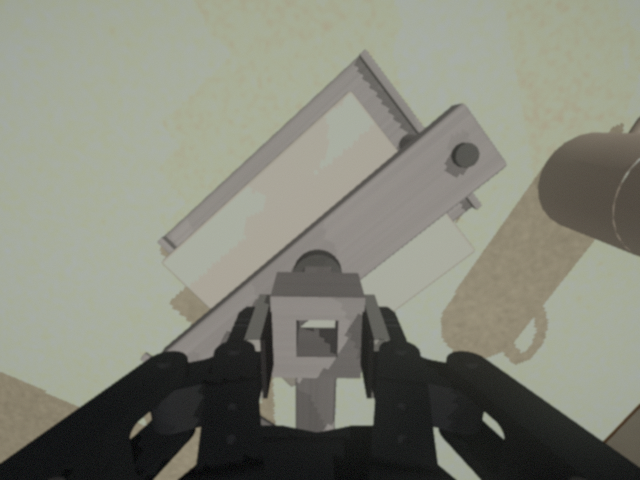

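View pics/side8c.png

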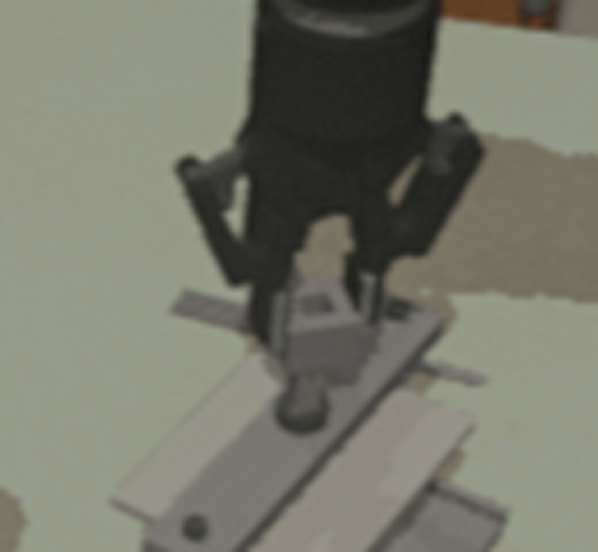

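View pics/scene8c.png

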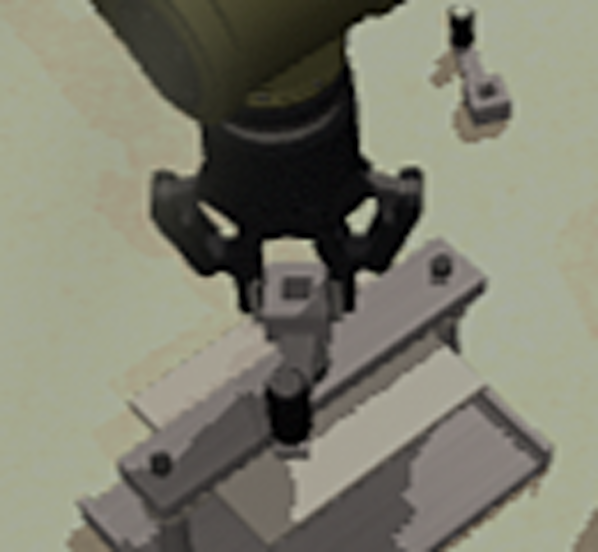

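The wrist, side and scene views all show the hub squarely above the screw end. I'll descend in short steps while watching the force.

>>> servo_tool:
  rows:
    - [[0,0,4],0]
    - [[0,0,4],0]
    - [[0,0,2],0]
    - [[0,0,2],0]
    - [[0,0,0],0]

```text
time: 8.4
position: [0.5688, -0.1658, 0.1621]
tcp_rot: [-1.592, -2.708, 0.0]
ft_force: [0.8, 0.2, -2.6]
finger_gap: 0.383
```

>>> servo_tool:
  rows:
    - [[0,0,1.5],0]
    - [[0,0,1.5],0]
    - [[0,0,0],0]

```text
time: 8.78
position: [0.5688, -0.1658, 0.1591]
tcp_rot: [-1.592, -2.708, 0.0]
ft_force: [0.2, 0.4, -2.9]
finger_gap: 0.383
```

>>> servo_tool:
  rows:
    - [[0,0,2],0]
    - [[0,0,2],0]
    - [[0,0,2],0]
    - [[0,0,0],0]

```text
time: 9.28
position: [0.5688, -0.1658, 0.1531]
tcp_rot: [-1.592, -2.708, 0.0]
ft_force: [0.4, 0.5, -2.8]
finger_gap: 0.384
```

>>> servo_tool:
  rows:
    - [[0,0,2],0]
    - [[0,0,2],0]
    - [[0,0,2],0]
    - [[0,0,2],0]
    - [[0,0,0],0]

```text
time: 9.9
position: [0.5688, -0.1658, 0.1451]
tcp_rot: [-1.592, -2.708, 0.0]
ft_force: [0.1, 0.2, -2.6]
finger_gap: 0.384
```

>>> servo_tool:
  rows:
    - [[0,0,2],0]
    - [[0,0,2],0]
    - [[0,0,0.5],0]
    - [[0,0,0],0]

```text
time: 10.4
position: [0.5688, -0.1658, 0.1408]
tcp_rot: [-1.592, -2.708, 0.0]
ft_force: [0.3, -0.3, -1.9]
finger_gap: 0.383
```

>>> servo_tool:
  rows:
    - [[0,0,0.5],0]
    - [[0,0,0],0]

```text
time: 10.65
position: [0.5688, -0.1658, 0.1403]
tcp_rot: [-1.592, -2.708, 0.0]
ft_force: [0.5, 0.1, -3.4]
finger_gap: 0.383
```

Under 1 mm is left. I'll open the fingers so it drops onto the shoulder, then look.

>>> servo_tool:
  rows:
    - [[0,0,0.5],0]
    - [[0,0,0],0]

```text
time: 10.9
position: [0.5688, -0.1659, 0.1398]
tcp_rot: [1.592, 2.708, 0.0]
ft_force: [-0.8, 0.0, -2.0]
finger_gap: 0.383
```

>>> servo_tool:
  rows:
    - [[0,0,0],0]
    - [[0,0,0],0]
    - [[0,0,0],0]
    - [[0,0,0],0]
  fingers: 70

```text
time: 11.4
position: [0.5688, -0.1659, 0.1398]
tcp_rot: [1.592, 2.708, 0.0]
ft_force: [0.1, 0.0, -0.2]
finger_gap: 0.818
```

>>> servo_tool:
  rows:
    - [[0,0,-20],0]
    - [[0,0,-40],0]
    - [[0,0,-30],0]
    - [[0,0,0],0]
    - [[0,0,0],0]

```text
time: 12.02
position: [0.5686, -0.1658, 0.229]
tcp_rot: [-1.592, -2.707, 0.0]
ft_force: [0.3, -0.2, -0.5]
finger_gap: 0.814
```

```bash
python3 - <<'E'
from h import *
show()
for n,b in [('scene',(190,200)),('side',(310,80))]:
    o,im=snap(n,n+'9'); c=cv2.resize(im[b[1]:b[1]+120,b[0]:b[0]+130],None,fx=4.6,fy=4.6,interpolation=cv2.INTER_CUBIC);cv2.imwrite('pics/%s9c.png'%n,c)
o,im=snap('wrist','w9')
show()
E
```

```text
{'time': 12.025, 'joint_positions': [-0.346, 0.397, 1.397, -0.0, 1.349, -0.853], 'position': [0.569, -0.166, 0.229], 'tcp_rot': [-1.592, -2.707, 0.0], 'ft_force': [0.301, -0.176, -0.503], 'ft_torque': [0.042, -0.021, -0.043], 'finger_gap': 0.814}
{'time': 12.175, 'joint_positions': [-0.346, 0.397, 1.396, -0.0, 1.35, -0.853], 'position': [0.569, -0.166, 0.229], 'tcp_rot': [-1.591, -2.707, 0.001], 'ft_force': [-0.072, 0.724, -0.226], 'ft_torque': [-0.002, -0.019, -0.002], 'finger_gap': 0.814}
```

View pics/w9.png

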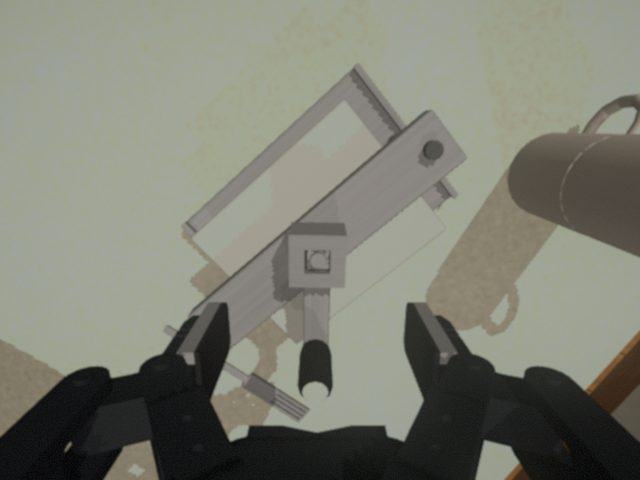

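View pics/side9c.png

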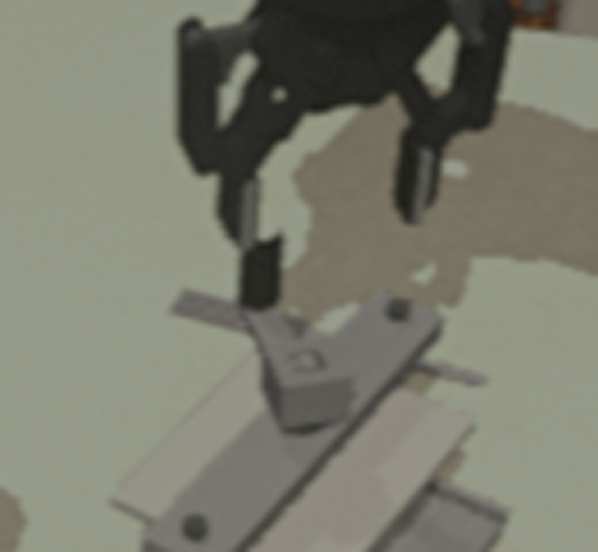

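```bash
python3 - <<'E'
from h import *
im=cv2.imread('pics/w9.png');o=get_obs()
c=im[210:410,260:380];cv2.imwrite('pics/w9c.png',cv2.resize(c,None,fx=3,fy=3,interpolation=cv2.INTER_CUBIC))
hsv=cv2.cvtColor(im,cv2.COLOR_BGR2HSV)
zt=o['position'][2]
t=lambda p,z:np.round(tool(p,zt-z)*1e3,2)
print('nose',t((318,261),.161),'hub',t((317,260),.159),'knob',t((316,389),.184))
rows([.569+.075*np.cos(np.radians(-60.8)),-.166+.075*np.sin(np.radians(-60.8)),.15],119.2)
E
```

```text
nose [-0.54  2.01 67.73] hub [-0.63  1.42 69.73] knob [-72.13   0.89  44.73]
tool shift mm [-75.5   0.5  78.6] x heading 119.1 tilt [-1.6e-03  5.0e-04 -1.0e+00]
yaw cmd -0.1
```

View pics/w9c.png

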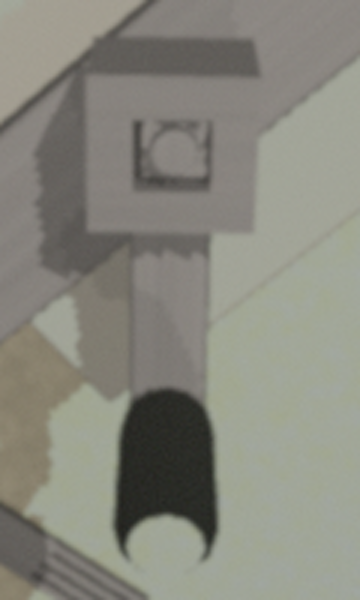

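>>> servo_tool:
  rows:
    - [[-40,0,0],0]
    - [[-35,0,0],0]
    - [[0,0,30],0]
    - [[0,0,30],0]
    - [[0,0,18],0]

```text
time: 12.8
position: [0.6048, -0.2312, 0.1496]
tcp_rot: [-1.591, -2.706, 0.0]
ft_force: [0.5, 0.7, -0.3]
finger_gap: 0.819
```

>>> servo_tool:
  rows:
    - [[0,0,0],0]
    - [[0,0,0],0]
    - [[0,0,0],0]
    - [[0,0,0],0]
    - [[0,0,0],0]
  fingers: 14

```text
time: 13.42
position: [0.6056, -0.2317, 0.1526]
tcp_rot: [1.591, 2.707, 0.0]
ft_force: [1.2, -2.5, 3.5]
finger_gap: 0.231
```

```bash
python3 - <<'E'
from h import *
show()
o,im=snap('wrist','w10')
show();rows([0,0,0])
E
```

```text
{'time': 13.425, 'joint_positions': [-0.422, 0.585, 1.301, -0.0, 1.254, -0.93], 'position': [0.606, -0.232, 0.153], 'tcp_rot': [1.591, 2.707, 0.0], 'ft_force': [1.199, -2.456, 3.532], 'ft_torque': [-0.311, -0.22, 0.003], 'finger_gap': 0.231}
{'time': 13.475, 'joint_positions': [-0.422, 0.585, 1.301, -0.0, 1.254, -0.93], 'position': [0.606, -0.232, 0.153], 'tcp_rot': [1.591, 2.707, -0.0], 'ft_force': [1.613, -3.334, 4.012], 'ft_torque': [-0.468, -0.243, -0.054], 'finger_gap': 0.233}
tool shift mm [ 497.2 -416.7  151.5] x heading 119.09 tilt [ 1.4e-03 -9.0e-04 -1.0e+00]
```

View pics/w10.png

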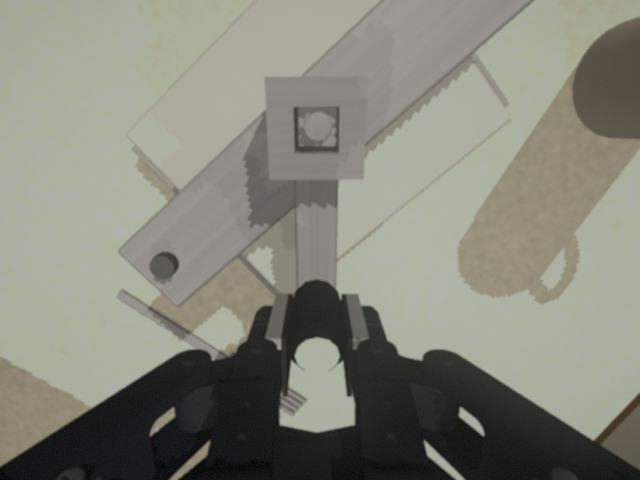

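```bash
cat >> h.py <<'E'
def wind(p0,step,n,r=75.0,calls=5):
    P=np.round(np.array([[r*np.cos(np.radians(p0+step*i)),r*np.sin(np.radians(p0+step*i))] for i in range(n+1)]),1)
    D=np.round(np.diff(P,axis=0),1)
    for i in range(0,n,calls): print(p0+step*i,[[[float(a),float(b),0],0] for a,b in D[i:i+calls]])
def where(axis,o=None):
    o=o or get_obs();d=np.array(o['position'][:2])-axis;print('r',np.hypot(*d)*1e3,'heading',np.degrees(np.arctan2(d[1],d[0])))
E
python3 - <<'E'
from h import *
wind(180,6,5)
wind(210,12,30)
E
```

```text
180 [[[0.4, -7.8, 0], 0], [[1.2, -7.8, 0], 0], [[2.1, -7.6, 0], 0], [[2.8, -7.3, 0], 0], [[3.5, -7.0, 0], 0]]
210 [[[9.3, -12.7, 0], 0], [[11.6, -10.5, 0], 0], [[13.6, -7.8, 0], 0], [[14.9, -4.9, 0], 0], [[15.6, -1.6, 0], 0]]
270 [[[15.6, 1.6, 0], 0], [[14.9, 4.9, 0], 0], [[13.6, 7.8, 0], 0], [[11.6, 10.5, 0], 0], [[9.3, 12.7, 0], 0]]
330 [[[6.3, 14.3, 0], 0], [[3.3, 15.4, 0], 0], [[0.0, 15.6, 0], 0], [[-3.3, 15.4, 0], 0], [[-6.3, 14.3, 0], 0]]
390 [[[-9.3, 12.7, 0], 0], [[-11.6, 10.5, 0], 0], [[-13.6, 7.8, 0], 0], [[-14.9, 4.9, 0], 0], [[-15.6, 1.6, 0], 0]]
450 [[[-15.6, -1.6, 0], 0], [[-14.9, -4.9, 0], 0], [[-13.6, -7.8, 0], 0], [[-11.6, -10.5, 0], 0], [[-9.3, -12.7, 0], 0]]
510 [[[-6.3, -14.3, 0], 0], [[-3.3, -15.4, 0], 0], [[0.0, -15.6, 0], 0], [[3.3, -15.4, 0], 0], [[6.3, -14.3, 0], 0]]
```

>>> servo_tool:
  rows:
    - [[0.4,-7.8,0],0]
    - [[1.2,-7.8,0],0]
    - [[2.1,-7.6,0],0]
    - [[2.8,-7.3,0],0]
    - [[3.5,-7.0,0],0]

```text
time: 14.1
position: [0.5679, -0.2411, 0.1526]
tcp_rot: [1.591, 2.706, 0.001]
ft_force: [3.5, -1.1, 7.1]
finger_gap: 0.235
```

```bash
python3 - <<'E'
from h import *
show(); where([.569,-.166])
o,im=snap('wrist','w11'); show()
E
```

```text
{'time': 14.1, 'joint_positions': [-0.461, 0.516, 1.407, 0.001, 1.217, -0.969], 'position': [0.568, -0.241, 0.153], 'tcp_rot': [1.591, 2.706, 0.001], 'ft_force': [3.479, -1.108, 7.071], 'ft_torque': [0.223, -0.876, -0.052], 'finger_gap': 0.235}
r 75.15458294965414 heading -90.87285870236411
{'time': 14.15, 'joint_positions': [-0.462, 0.515, 1.408, 0.001, 1.216, -0.969], 'position': [0.567, -0.241, 0.153], 'tcp_rot': [1.592, 2.707, 0.001], 'ft_force': [1.84, -1.098, 6.51], 'ft_torque': [0.092, -0.626, -0.078], 'finger_gap': 0.23}
```

View pics/w11.png

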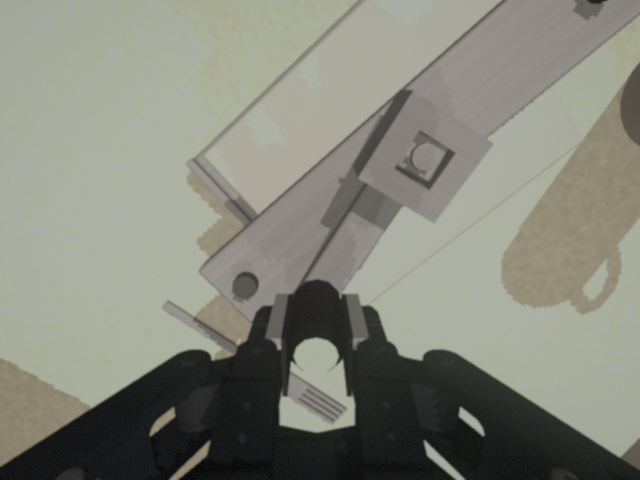

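The crank turned about 30° with about 3.5 N tangential force and stayed seated. I'll carry on winding.

>>> servo_tool:
  rows:
    - [[9.3,-12.7,0],0]
    - [[11.6,-10.5,0],0]
    - [[13.6,-7.8,0],0]
    - [[14.9,-4.9,0],0]
    - [[15.6,-1.6,0],0]

```text
time: 14.78
position: [0.5034, -0.2031, 0.1536]
tcp_rot: [1.591, 2.704, -0.001]
ft_force: [0.3, -3.5, 14.5]
finger_gap: 0.232
```

>>> servo_tool:
  rows:
    - [[15.6,1.6,0],0]
    - [[14.9,4.9,0],0]
    - [[13.6,7.8,0],0]
    - [[11.6,10.5,0],0]
    - [[9.3,12.7,0],0]

```text
time: 15.4
position: [0.5028, -0.1264, 0.1525]
tcp_rot: [-1.59, -2.705, 0.001]
ft_force: [-14.2, 4.5, 17.2]
finger_gap: 0.227
```

```bash
python3 - <<'E'
from h import *
show(); where([.569,-.166])
E
```

```text
{'time': 15.4, 'joint_positions': [-0.317, 0.313, 1.698, -0.0, 1.135, -0.825], 'position': [0.503, -0.126, 0.152], 'tcp_rot': [-1.59, -2.705, 0.001], 'ft_force': [-14.176, 4.507, 17.231], 'ft_torque': [0.436, 1.808, -0.005], 'finger_gap': 0.227}
r 77.17978721952393 heading 149.12227655927762
```

>>> servo_tool:
  rows:
    - [[0.6,-0.4,-0.7],0]
    - [[0,0,0],0]

```text
time: 15.65
position: [0.503, -0.1262, 0.153]
tcp_rot: [-1.59, -2.707, -0.0]
ft_force: [-9.9, 5.7, 11.2]
finger_gap: 0.227
```

```bash
python3 - <<'E'
from h import *
show(); where([.569,-.166])
o,im=snap('wrist','w12');snap('scene','s12');show()
E
```

```text
{'time': 15.65, 'joint_positions': [-0.317, 0.312, 1.698, 0.001, 1.134, -0.825], 'position': [0.503, -0.126, 0.153], 'tcp_rot': [-1.59, -2.707, -0.0], 'ft_force': [-9.928, 5.727, 11.228], 'ft_torque': [0.686, 1.113, -0.06], 'finger_gap': 0.227}
r 77.11161466951596 heading 148.9281505164911
{'time': 15.75, 'joint_positions': [-0.317, 0.312, 1.698, 0.001, 1.134, -0.825], 'position': [0.503, -0.126, 0.153], 'tcp_rot': [-1.591, -2.707, -0.0], 'ft_force': [-10.436, 5.052, 12.556], 'ft_torque': [0.763, 1.217, -0.007], 'finger_gap': 0.229}
```

View pics/w12.png

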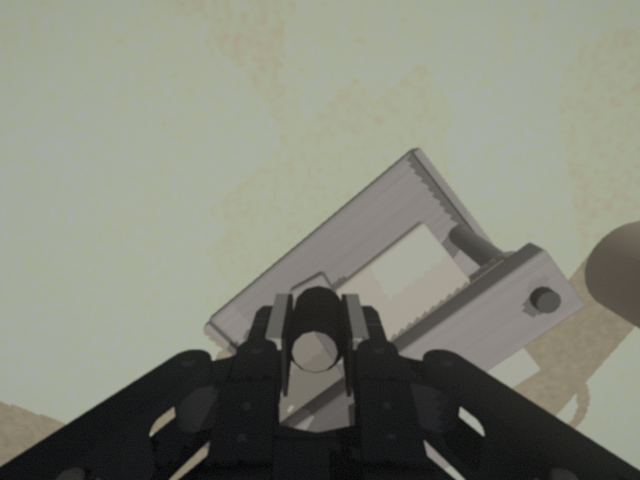

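>>> servo_tool:
  rows:
    - [[1.0,-0.6,-0.8],0]
    - [[0,0,0],0]

```text
time: 16.0
position: [0.5027, -0.1263, 0.1538]
tcp_rot: [1.592, 2.708, 0.0]
ft_force: [-1.4, -0.1, 6.2]
finger_gap: 0.233
```

View pics/s12.png

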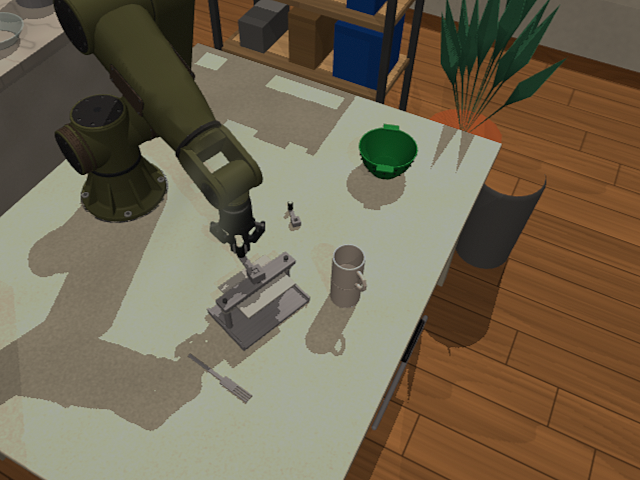

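```bash
python3 - <<'E'
from h import *
from scipy.optimize import least_squares
P=np.array([[.6056,-.2317],[.5679,-.2411],[.5034,-.2031],[.5027,-.1263]])*1e3
for fix in (1,0):
    f=(lambda v:np.hypot(P[:,0]-v[0],P[:,1]-v[1])-75) if fix else (lambda v:np.hypot(P[:,0]-v[0],P[:,1]-v[1])-v[2])
    s=least_squares(f,[569,-166] if fix else [569,-166,75]);print(s.x,s.fun)
    print(np.degrees(np.arctan2(P[:,1]-s.x[1],P[:,0]-s.x[0])))
E
```

```text
[ 567.7730711  -165.91837014] [ 0.88214136  0.181737   -0.66046892  1.1847743 ]
[ -60.09946715  -89.90326781 -149.98944063  148.66573441]
[ 569.37194793 -164.25761023   76.67261968] [-0.11579311  0.18386668 -0.11526108  0.04718751]
[ -61.75662637  -91.09739027 -149.51164423  150.34631626]
```

```bash
python3 - <<'E'
from h import *
wind(330,12,30,76.2)
E
```

```text
330 [[[6.5, 14.6, 0], 0], [[3.3, 15.5, 0], 0], [[0.0, 16.0, 0], 0], [[-3.3, 15.5, 0], 0], [[-6.5, 14.6, 0], 0]]
390 [[[-9.4, 12.9, 0], 0], [[-11.8, 10.6, 0], 0], [[-13.8, 8.0, 0], 0], [[-15.2, 4.9, 0], 0], [[-15.8, 1.7, 0], 0]]
450 [[[-15.8, -1.7, 0], 0], [[-15.2, -4.9, 0], 0], [[-13.8, -8.0, 0], 0], [[-11.8, -10.6, 0], 0], [[-9.4, -12.9, 0], 0]]
510 [[[-6.5, -14.6, 0], 0], [[-3.3, -15.5, 0], 0], [[0.0, -16.0, 0], 0], [[3.3, -15.5, 0], 0], [[6.5, -14.6, 0], 0]]
570 [[[9.4, -12.9, 0], 0], [[11.8, -10.6, 0], 0], [[13.8, -8.0, 0], 0], [[15.2, -4.9, 0], 0], [[15.8, -1.7, 0], 0]]
630 [[[15.8, 1.7, 0], 0], [[15.2, 4.9, 0], 0], [[13.8, 8.0, 0], 0], [[11.8, 10.6, 0], 0], [[9.4, 12.9, 0], 0]]
```

>>> servo_tool:
  rows:
    - [[6.5,14.6,0],0]
    - [[3.3,15.5,0],0]
    - [[0.0,16.0,0],0]
    - [[-3.3,15.5,0],0]
    - [[-6.5,14.6,0],0]

```text
time: 16.62
position: [0.5694, -0.0885, 0.1538]
tcp_rot: [-1.591, -2.708, -0.0]
ft_force: [-4.5, 0.2, 9.5]
finger_gap: 0.229
```

```bash
python3 - <<'E'
from h import *
show(); where([.5694,-.1643])
E
```

```text
{'time': 16.625, 'joint_positions': [-0.218, 0.43, 1.531, 0.0, 1.181, -0.727], 'position': [0.569, -0.089, 0.154], 'tcp_rot': [-1.591, -2.708, -0.0], 'ft_force': [-4.502, 0.172, 9.459], 'ft_torque': [-0.694, 0.806, -0.032], 'finger_gap': 0.229}
r 75.76432238510068 heading 90.00159028912105
```

>>> servo_tool:
  rows:
    - [[-9.4,12.9,0],0]
    - [[-11.8,10.6,0],0]
    - [[-13.8,8.0,0],0]
    - [[-15.2,4.9,0],0]
    - [[-15.8,1.7,0],0]

```text
time: 17.25
position: [0.6349, -0.1285, 0.1542]
tcp_rot: [-1.591, -2.709, 0.0]
ft_force: [-6.9, -0.4, 10.7]
finger_gap: 0.231
```

```bash
python3 - <<'E'
from h import *
show(); where([.5694,-.1643])
E
```

```text
{'time': 17.25, 'joint_positions': [-0.256, 0.583, 1.3, -0.0, 1.259, -0.765], 'position': [0.635, -0.128, 0.154], 'tcp_rot': [-1.591, -2.709, 0.0], 'ft_force': [-6.895, -0.361, 10.68], 'ft_torque': [-0.33, 1.83, -0.046], 'finger_gap': 0.231}
r 74.62147499833598 heading 28.684241975153597
```

>>> servo_tool:
  rows:
    - [[-15.8,-2.3,-0.3],0]
    - [[-15.2,-5.4,-0.3],0]
    - [[-13.8,-8.0,0],0]
    - [[-11.8,-10.6,0],0]
    - [[-9.4,-12.9,0],0]

```text
time: 17.88
position: [0.6323, -0.2051, 0.1543]
tcp_rot: [-1.591, -2.708, -0.001]
ft_force: [-4.7, 5.9, 6.9]
finger_gap: 0.229
```

```bash
python3 - <<'E'
from h import *
show(); where([.5694,-.1643])
E
```

```text
{'time': 17.875, 'joint_positions': [-0.369, 0.621, 1.24, 0.001, 1.281, -0.878], 'position': [0.632, -0.205, 0.154], 'tcp_rot': [-1.591, -2.708, -0.001], 'ft_force': [-4.701, 5.869, 6.874], 'ft_torque': [1.181, 1.037, -0.017], 'finger_gap': 0.229}
r 74.99030032098881 heading -32.93152407522367
```

```bash
python3 - <<'E'
from h import *
from scipy.optimize import least_squares
P=np.array([[567.9,-241.1],[503.4,-203.1],[502.7,-126.3],[569.4,-88.5],[634.9,-128.5],[632.3,-205.1]])
f=lambda v:np.hypot(P[:,0]-v[0],P[:,1]-v[1])-v[2]
s=least_squares(f,[569,-166,75]);print(s.x,s.fun)
E
```

```text
[ 568.31987131 -164.6392889    75.92025019] [ 0.54161373 -0.46287156  0.07888523  0.2266998  -0.16431485 -0.22001234]
```

>>> servo_tool:
  rows:
    - [[-6.0,-15.0,0],0]
    - [[-2.8,-15.7,0],0]
    - [[0.0,-15.7,0],0]
    - [[3.3,-15.4,0],0]
    - [[6.3,-14.3,0],0]

```text
time: 18.5
position: [0.5655, -0.2402, 0.1542]
tcp_rot: [-1.591, -2.708, -0.004]
ft_force: [3.5, 13.2, 6.1]
finger_gap: 0.23
```

```bash
python3 - <<'E'
from h import *
show(); where([.5685,-.165])
E
```

```text
{'time': 18.5, 'joint_positions': [-0.462, 0.51, 1.411, 0.003, 1.22, -0.972], 'position': [0.566, -0.24, 0.154], 'tcp_rot': [-1.591, -2.708, -0.004], 'ft_force': [3.549, 13.153, 6.136], 'ft_torque': [2.832, -0.81, 0.043], 'finger_gap': 0.23}
r 75.29599170047577 heading -92.27015212046673
```

>>> servo_tool:
  rows:
    - [[10.4,-12.1,0],0]
    - [[12.7,-9.9,0],0]
    - [[13.6,-7.8,0],0]
    - [[14.9,-4.9,0],0]
    - [[15.6,-1.6,0],0]

```text
time: 19.12
position: [0.502, -0.2001, 0.1551]
tcp_rot: [1.591, 2.705, 0.003]
ft_force: [12.1, 2.6, 6.8]
finger_gap: 0.229
```

```bash
cat >> h.py <<'E'
C=np.array([568.3,-164.6])
def fr(step=12,n=5,k=5.0,r=75.5,heading=None):
    o=get_obs();show();p=np.array(o['position'])*1e3;F=np.array(o['ft_force'])
    d=p[:2]-C;h=np.degrees(np.arctan2(d[1],d[0]));u=d/np.hypot(*d);cw=np.array([u[1],-u[0]])
    print('r',np.hypot(*d),'h',h,'Frad',F[:2]@u,'Fcw',F[:2]@cw,'Fz',F[2])
    cmd=p[:2]-F[:2]/k
    dc=cmd-C; hc=np.degrees(np.arctan2(dc[1],dc[0]));print('cmd r',np.hypot(*dc),'h',hc)
    M=R.from_rotvec(o['tcp_rot']).as_matrix()[:2,:2]
    prev=cmd
    out=[]
    acc=np.zeros(2);
    for i in range(n):
        a=np.radians(hc-step*(i+1)); rr=np.hypot(*dc)+(r-np.hypot(*dc))*min(1,(i+1)/2)
        t=M.T@(C+rr*np.array([np.cos(a),np.sin(a)])-cmd); q=np.round(t-acc,1); acc+=q
        out.append([[float(q[0]),float(q[1]),0],0])
    print(out)
E
python3 - <<'E'
from h import *
fr()
E
```

```text
{'time': 19.125, 'joint_positions': [-0.448, 0.352, 1.638, 0.002, 1.148, -0.956], 'position': [0.502, -0.2, 0.155], 'tcp_rot': [1.591, 2.705, 0.003], 'ft_force': [12.134, 2.621, 6.803], 'ft_torque': [0.809, -2.598, 0.104], 'finger_gap': 0.229}
r 75.24794889038989 h -151.81056630779193 Frad -11.933329828936541 Fcw -3.4219293318058774 Fz 6.802596240239237
cmd r 77.63763139020305 h -152.31564263302275
[[[15.8, 3.1, 0], 0], [[14.7, 6.3, 0], 0], [[13.5, 8.2, 0], 0], [[11.4, 10.9, 0], 0], [[9.0, 13.0, 0], 0]]
```

>>> servo_tool:
  rows:
    - [[15.4,3.4,0],0]
    - [[14.3,6.6,0],0]
    - [[13.3,8.2,0],0]
    - [[11.3,10.8,0],0]
    - [[8.9,12.9,0],0]

```text
time: 19.75
position: [0.5051, -0.1237, 0.1542]
tcp_rot: [-1.59, -2.704, 0.001]
ft_force: [-13.5, 5.8, 14.3]
finger_gap: 0.236
```

```bash
python3 - <<'E'
from h import *
fr()
E
```

```text
{'time': 19.75, 'joint_positions': [-0.311, 0.315, 1.691, 0.0, 1.141, -0.819], 'position': [0.505, -0.124, 0.154], 'tcp_rot': [-1.59, -2.704, 0.001], 'ft_force': [-13.456, 5.752, 14.339], 'ft_torque': [0.753, 1.864, -0.07], 'finger_gap': 0.236}
r 75.26078165515148 h 147.05245730802145 Frad 14.420099310810771 Fcw -2.491594373574416 Fz 14.339238834888782
cmd r 72.37847725215013 h 146.65797824424303
[[[7.1, 13.7, 0], 0], [[4.1, 15.1, 0], 0], [[-0.7, 15.8, 0], 0], [[-3.9, 15.3, 0], 0], [[-7.0, 14.1, 0], 0]]
```

```bash
python3 - <<'E'
from h import *
from scipy.optimize import least_squares
P=np.array([[567.9,-241.1],[503.4,-203.1],[502.7,-126.3],[569.4,-88.5],[634.9,-128.5],[632.3,-205.1],[565.5,-240.2],[502,-200.1],[505.1,-123.7]])
F=np.array([[3.5,-1.1],[.3,-3.5],[-1.4,-.1],[-4.5,.2],[-6.9,-.4],[-4.7,5.9],[3.5,13.2],[12.1,2.6],[-13.5,5.8]])
def f(v):
    d=P-v[:2];n=np.hypot(*d.T);fr=(F*d).sum(1)/n
    return n-75+v[2]*fr   # compliance of crank seat: pulled inward(fr<0) => knob pulled out
for s0 in ([568,-165,.1],): 
    s=least_squares(f,s0);print(s.x,np.round(s.fun,2))
E
```

```text
[ 5.68136163e+02 -1.64628734e+02  2.43387059e-02] [ 1.5   0.34  0.86  1.14  0.76  0.69  0.29 -0.24  0.51]
```

```bash
sed -i 's/k=5.0,r=75.5/k=10.0,r=75.4/; s/C=np.array(\[568.3,-164.6\])/C=np.array([568.1,-164.6])/' h.py; python3 - <<'E'
from h import *
fr()
E
```

```text
{'time': 19.75, 'joint_positions': [-0.311, 0.315, 1.691, 0.0, 1.141, -0.819], 'position': [0.505, -0.124, 0.154], 'tcp_rot': [-1.59, -2.704, 0.001], 'ft_force': [-13.456, 5.752, 14.339], 'ft_torque': [0.753, 1.864, -0.07], 'finger_gap': 0.236}
r 75.09302666388143 h 146.96946286000625 Frad 14.416475043567408 Fcw -2.5124796465386665 Fz 14.339238834888782
cmd r 73.65180770109998 h 146.77400973597324
[[[6.5, 14.1, 0], 0], [[3.5, 15.3, 0], 0], [[-0.6, 15.7, 0], 0], [[-3.9, 15.3, 0], 0], [[-7.0, 14.1, 0], 0]]
```

>>> servo_tool:
  rows:
    - [[6.5,14.1,-0.5],0]
    - [[3.5,15.3,0],0]
    - [[-0.6,15.7,0],0]
    - [[-3.9,15.3,0],0]
    - [[-7.0,14.1,0],0]

```text
time: 20.38
position: [0.573, -0.089, 0.1547]
tcp_rot: [-1.59, -2.708, -0.001]
ft_force: [-3.3, 0.3, 6.6]
finger_gap: 0.227
```

```bash
python3 - <<'E'
from h import *
fr()
E
```

```text
{'time': 20.375, 'joint_positions': [-0.218, 0.437, 1.519, 0.001, 1.187, -0.727], 'position': [0.573, -0.089, 0.155], 'tcp_rot': [-1.59, -2.708, -0.001], 'ft_force': [-3.29, 0.307, 6.631], 'ft_torque': [-0.313, 0.628, -0.022], 'finger_gap': 0.227}
r 75.79634048973469 h 86.29120364378215 Frad 0.09365795518073312 Fcw -3.3025767223514575 Fz 6.631329134091923
cmd r 75.78769427441306 h 86.04152682171247
[[[-10.1, 12.2, 0], 0], [[-12.4, 9.7, 0], 0], [[-14.1, 7.1, 0], 0], [[-15.2, 4.1, 0], 0], [[-15.8, 0.8, 0], 0]]
```

Radial force is near zero now, so I'll continue with this estimate.

>>> servo_tool:
  rows:
    - [[-10.1,12.2,0],0]
    - [[-12.4,9.7,0],0]
    - [[-14.1,7.1,0],0]
    - [[-15.2,4.1,0],0]
    - [[-15.8,0.8,0],0]

```text
time: 21.0
position: [0.6363, -0.1318, 0.1551]
tcp_rot: [1.59, 2.709, 0.003]
ft_force: [0.7, 3.0, 7.1]
finger_gap: 0.229
```

```bash
python3 - <<'E'
from h import *
fr()
E
```

```text
{'time': 21.0, 'joint_positions': [-0.261, 0.586, 1.294, 0.001, 1.261, -0.771], 'position': [0.636, -0.132, 0.155], 'tcp_rot': [1.59, 2.709, 0.003], 'ft_force': [0.726, 2.988, 7.076], 'ft_torque': [0.407, 0.329, -0.022], 'finger_gap': 0.229}
r 75.63623748910128 h 25.68687856065952 Frad 1.9496846305777462 Fcw -2.3776964743009157 Fz 7.076100669115031
cmd r 75.44164371661788 h 25.506298987140955
[[[-15.5, -2.7, 0], 0], [[-14.7, -5.8, 0], 0], [[-13.1, -8.7, 0], 0], [[-11.0, -11.3, 0], 0], [[-8.5, -13.3, 0], 0]]
```

>>> servo_tool:
  rows:
    - [[-15.5,-2.7,0],0]
    - [[-14.7,-5.8,0],0]
    - [[-13.1,-8.7,0],0]
    - [[-11.0,-11.3,0],0]
    - [[-8.5,-13.3,0],0]

```text
time: 21.62
position: [0.6299, -0.208, 0.1551]
tcp_rot: [1.591, 2.707, 0.002]
ft_force: [2.1, 1.9, 4.2]
finger_gap: 0.227
```

```bash
python3 - <<'E'
from h import *
fr()
E
```

```text
{'time': 21.625, 'joint_positions': [-0.374, 0.616, 1.246, 0.001, 1.278, -0.883], 'position': [0.63, -0.208, 0.155], 'tcp_rot': [1.591, 2.707, 0.002], 'ft_force': [2.058, 1.896, 4.201], 'ft_torque': [0.618, -0.096, 0.049], 'finger_gap': 0.227}
r 75.53804706982422 h -35.07574958776016 Frad 0.5950739302062186 Fcw -2.734091433732569 Fz 4.201193291009299
cmd r 75.47903486599773 h -35.28329363335183
[[[-5.3, -14.9, 0], 0], [[-2.0, -15.6, 0], 0], [[1.2, -15.7, 0], 0], [[4.5, -15.1, 0], 0], [[7.5, -13.9, 0], 0]]
```

>>> servo_tool:
  rows:
    - [[-5.3,-14.9,0],0]
    - [[-2.0,-15.6,0],0]
    - [[1.2,-15.7,0],0]
    - [[4.5,-15.1,0],0]
    - [[7.5,-13.9,0],0]

```text
time: 22.25
position: [0.5608, -0.2394, 0.1551]
tcp_rot: [1.592, 2.707, 0.001]
ft_force: [2.9, 2.1, 5.3]
finger_gap: 0.233
```

```bash
python3 - <<'E'
from h import *
fr(10)
snap('side','sd13');snap('scene','s13')
E
```

```text
{'time': 22.25, 'joint_positions': [-0.464, 0.499, 1.427, 0.001, 1.214, -0.972], 'position': [0.561, -0.239, 0.155], 'tcp_rot': [1.592, 2.707, 0.001], 'ft_force': [2.855, 2.111, 5.34], 'ft_torque': [0.924, -0.767, -0.032], 'finger_gap': 0.233}
r 75.1413879716593 h -95.57821464090537 Frad -2.3783444854580456 Fcw -2.6361061861174973 Fz 5.340381382312971
cmd r 75.37968335853499 h -95.77858436911835
[[[8.4, -10.1, 0], 0], [[10.1, -8.5, 0], 0], [[11.3, -6.6, 0], 0], [[12.4, -4.5, 0], 0], [[12.9, -2.3, 0], 0]]
```

>>> servo_tool:
  rows:
    - [[8.4,-10.1,0],0]
    - [[10.1,-8.5,0],0]
    - [[11.3,-6.6,0],0]
    - [[12.4,-4.5,0],0]
    - [[12.9,-2.3,0],0]

```text
time: 22.98
position: [0.5063, -0.2067, 0.1553]
tcp_rot: [1.592, 2.706, 0.001]
ft_force: [4.7, 0.1, 7.8]
finger_gap: 0.233
```

```bash
python3 - <<'E'
from h import *
fr(6)
E
```

```text
{'time': 22.975, 'joint_positions': [-0.455, 0.366, 1.619, 0.0, 1.155, -0.962], 'position': [0.506, -0.207, 0.155], 'tcp_rot': [1.592, 2.706, 0.001], 'ft_force': [4.68, 0.069, 7.812], 'ft_torque': [0.248, -1.227, -0.011], 'finger_gap': 0.233}
r 74.79783475551257 h -145.77555720719593 Frad -3.9087983855863846 Fcw -2.575180366138515 Fz 7.811703691479089
cmd r 75.18915558674587 h -145.97179196176086
[[[7.9, -0.4, 0], 0], [[7.8, 0.5, 0], 0], [[7.8, 1.4, 0], 0], [[7.6, 2.1, 0], 0], [[7.3, 3.0, 0], 0]]
```

```bash
python3 - <<'E'
from h import *
o,im=snap('wrist','w14')
import json
json.dump({k:np.array(v).tolist() for k,v in o.items()},open('o14.json','w'))
def cr(f,x,y,w,h,s):
    im=cv2.imread('pics/%s.png'%f);c=cv2.resize(im[y:y+h,x:x+w],None,fx=s,fy=s,interpolation=cv2.INTER_CUBIC)
    c=cv2.convertScaleAbs(c,alpha=1.6,beta=-60);cv2.imwrite('pics/%s_z.png'%f,c)
cr('w7',140,0,380,290,2);cr('w14',0,0,640,300,1.25);cr('w9',170,50,320,260,2.3)
E
```

```text
(no output)
```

View pics/w7_z.png

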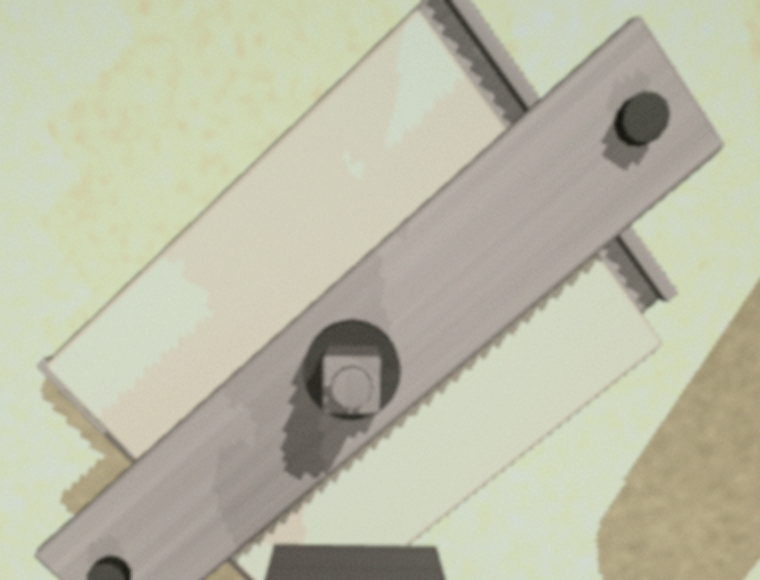

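View pics/w9_z.png

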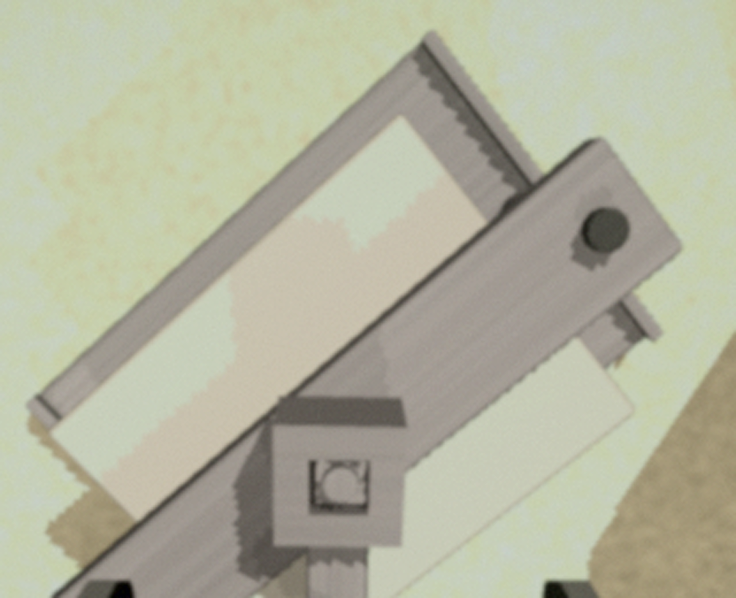

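View pics/w14_z.png

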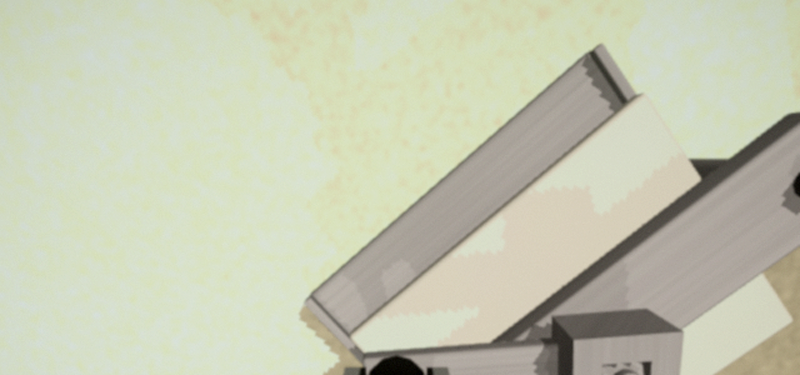

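View pics/sd13.png

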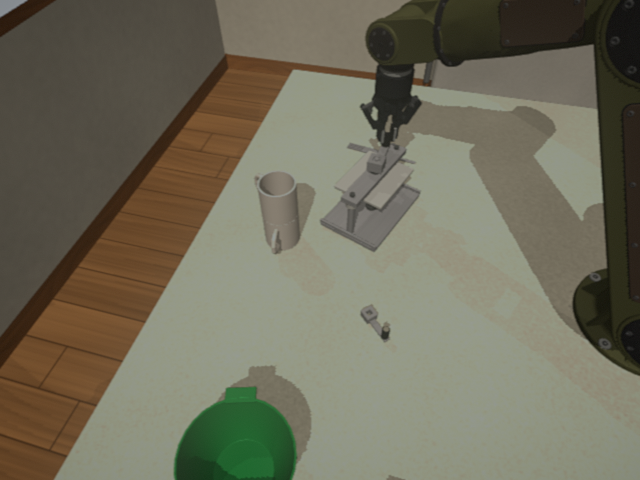

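```bash
cat > ba.py <<'E'
from h import *
from scipy.optimize import least_squares
import json
o14=json.load(open('o14.json'))
poses={'w7':([.592,-.2051,.1923],[1.587,2.711,0]),'w9':([.5686,-.1658,.229],[-1.592,-2.707,0.]),'w14':(o14['position'],o14['tcp_rot'])}
f7=lambda x,y:(140+(x-.5)/2,(y-.5)/2);f9=lambda x,y:(170+(x-1)/2.3,50+(y-1)/2.3);f14=lambda x,y:(x/1.25,y/1.25)
O=[('w7','B1',f7(638,18)),('w7','B2',f7(721,146)),('w7','B3',f7(38,553)),('w7','P1',f7(417,10)),('w7','P2',f7(49,367)),('w7','P3',f7(659,342)),('w7','N',f7(351,388)),
('w9','B1',f9(600,141)),('w9','B2',f9(681,247)),('w9','P1',f9(402,115)),('w9','P2',f9(52,435)),('w9','P3',f9(634,410)),('w9','N',f9(341,485)),
('w14','P1',f14(641,95)),('w14','P2',f14(350,335)),('w14','P3',f14(792,320))]
G={'B1':(110,20,125),'B2':(110,-20,125),'B3':(-110,20,125),'P1':(75,60,0),'P2':(-75,60,0),'P3':(75,-60,0),'N':(0,0,161)}
c=cams.calibration('wrist');K=np.array(c['camera_matrix']);HE=np.array(c['hand_eye'])
def pred(v,im,nm):
    x,y,yaw=v[0],v[1],v[2];g=np.array(G[nm],float)
    if nm[0]=='P': g[2]=110-v[9]+({'w14':6.68}.get(im,0))
    w=np.array([x+g[0]*np.cos(yaw)-g[1]*np.sin(yaw),y+g[0]*np.sin(yaw)+g[1]*np.cos(yaw),g[2]])/1e3
    T=np.eye(4);T[:3,:3]=R.from_rotvec(poses[im][1]).as_matrix();T[:3,3]=poses[im][0]
    H=HE.copy();H[:3,:3]=HE[:3,:3]@R.from_rotvec(v[6:9]).as_matrix();H[:3,3]+=v[3:6]/1e3
    q=np.linalg.inv(T@H)@np.r_[w,1];q=K@q[:3];return q[:2]/q[2]
def f(v): 
    r=[(pred(v,i,n)-np.array(p))/0.5 for i,n,p in O]
    return np.r_[np.concatenate(r),v[3:6]/1.5,v[6:9]/.006]
v0=np.r_[569,-165,np.radians(69.5),np.zeros(6),8.5]
s=least_squares(f,v0,loss='soft_l1');cov=np.linalg.inv(s.jac.T@s.jac)
print(np.round(s.x,4),'yaw',np.degrees(s.x[2]),'gap0',s.x[9],'+-',cov[9,9]**.5)
for i,n,p in O: print(i,n,np.round(p,1),np.round(pred(s.x,i,n)-p,2))
E
python3 ba.py
```

```text
[ 5.698406e+02 -1.658607e+02  1.222600e+00 -3.990000e-02 -9.390000e-02
 -4.955600e+00  2.300000e-03 -4.700000e-03 -0.000000e+00  8.424100e+00] yaw 70.04858168815612 gap0 8.424128042318557 +- 0.5961775538643937
w7 B1 [458.8   8.8] [-1.46 -0.46]
w7 B2 [500.2  72.8] [0.91 1.59]
w7 B3 [158.8 276.2] [-0.07 -0.16]
w7 P1 [348.2   4.8] [0.14 1.13]
w7 P2 [164.2 183.2] [-0.23  0.24]
w7 P3 [469.2 170.8] [1.66 1.52]
w7 N [315.2 193.8] [0.65 0.25]
w9 B1 [430.4 110.9] [-0.22 -2.17]
w9 B2 [465.7 157. ] [0.97 1.01]
w9 P1 [344.3  99.6] [-0.37 -0.44]
w9 P2 [192.2 238.7] [-0.27 -0.99]
w9 P3 [445.2 227.8] [1.28 0.2 ]
w9 N [317.8 260.4] [ 0.57 -1.29]
w14 P1 [512.8  76. ] [-0.28 -1.92]
w14 P2 [280. 268.] [-1.18  0.94]
w14 P3 [633.6 256. ] [-0.94 -0.26]
```

>>> servo_tool:
  rows:
    - [[13.1,0.1,0],5]
    - [[13.1,1.1,0],10]
    - [[13.1,1.2,0],10]
    - [[13.1,1.1,0],10]
    - [[11.8,0.9,0],9]

```text
time: 23.65
position: [0.497, -0.145, 0.1555]
tcp_rot: [2.493, 1.905, 0.004]
ft_force: [11.8, -6.3, 3.5]
finger_gap: 0.235
```

```bash
cat > q.py <<'E'
from h import *
import sys
o=get_obs();p=np.array(o['position'])*1e3;F=np.array(o['ft_force']);d=p[:2]-C;h=np.degrees(np.arctan2(d[1],d[0]));u=d/np.hypot(*d)
M=R.from_rotvec(o['tcp_rot']).as_matrix();hx=np.degrees(np.arctan2(M[1,0],M[0,0]))
print('t',o['time'],'r',np.hypot(*d),'h',h,'Frad',F[:2]@u,'Fcw',F[:2]@[u[1],-u[0]],'Fz',F[2],'gap',o['finger_gap']*85.4,'x-tangent',(hx-(h-90)+180)%360-180,'j6',o['joint_positions'][5],'tilt',M[:2,2])
E
python3 q.py
```

```text
t 23.65 r 73.73397268336878 h 164.62085694769868 Frad -13.002859450656088 Fcw -2.9107514729688586 Fz 3.47818389932033 gap 20.04159761292728 x-tangent 0.16460778576822577 j6 -0.08911945495342807 tilt [ 0.00462167 -0.00175815]
```

>>> servo_tool:
  rows:
    - [[0,1.2,0],0]
    - [[0,0,0],0]
    - [[0,0,0],0]
  fingers: 21

```text
time: 24.02
position: [0.497, -0.1453, 0.1549]
tcp_rot: [2.489, 1.916, 0.001]
ft_force: [-1.1, 0.4, 6.7]
finger_gap: 0.253
```

```bash
python3 q.py
```

```text
t 24.025 r 73.64199697003598 h 164.7855888501391 Frad 1.119994511419214 Fcw 0.11580124403068512 Fz 6.715808722528253 gap 21.627246851507707 x-tangent 0.38386270940662826 j6 -0.09642302955988184 tilt [ 0.00088665 -0.00013729]
```

>>> servo_tool:
  rows:
    - [[3.9,0.1,0],3]
    - [[3.9,0.1,0],3]
    - [[3.9,0.1,0],3]
    - [[3.9,0.1,0],3]
    - [[3.9,0.1,0],3]

```text
time: 24.65
position: [0.5046, -0.1277, 0.1549]
tcp_rot: [2.719, 1.571, 0.001]
ft_force: [1.4, -4.2, 6.7]
finger_gap: 0.247
```

```bash
python3 q.py; python3 - <<'E'
from h import *
o,im=snap('wrist','w15')
E
```

```text
t 24.65 r 73.46746580059533 h 149.81225613792594 Frad -3.2902696449271387 Fcw -2.903633547744536 Fz 6.680557020070502 gap 21.101986613755013 x-tangent 0.24729220874797875 j6 0.20487406857844798 tilt [ 0.00129821 -0.00096931]
```

View pics/w15.png

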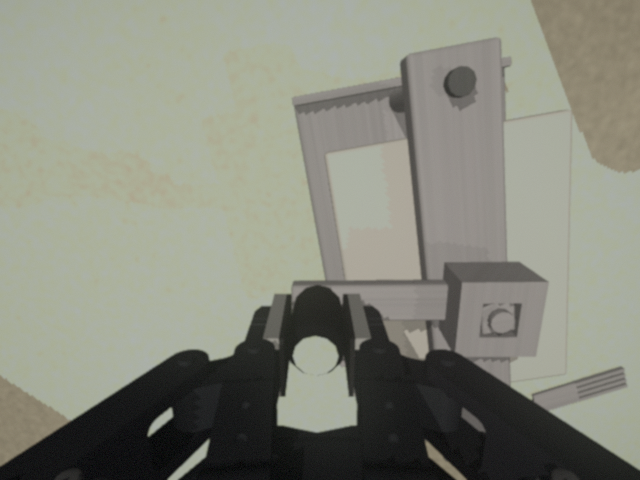

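>>> servo_tool:
  rows:
    - [[3.9,0.3,0],3]
    - [[3.9,0.2,0],3]
    - [[3.9,0.1,0],3]
    - [[3.9,0.1,0],3]
    - [[3.9,0.1,0],3]
  fingers: 21.5

```text
time: 25.32
position: [0.5164, -0.1124, 0.1547]
tcp_rot: [2.901, 1.203, 0.0]
ft_force: [0.2, -3.4, 5.5]
finger_gap: 0.251
```

```bash
python3 q.py
```

```text
t 25.325 r 73.47656271430125 h 134.70084206623758 Frad -2.5728409419235 Fcw -2.1989228872343505 Fz 5.536546801978139 gap 21.40644331053928 x-tangent 0.3595969389369884 j6 0.5014228215820832 tilt [ 0.00038053 -0.00084567]
```

>>> servo_tool:
  rows:
    - [[3.9,0.2,0],3]
    - [[3.8,0.1,0],3]
    - [[3.9,0.1,0],3]
    - [[3.8,0.1,0],3]
    - [[3.9,0.1,0],3]
  fingers: 21.8

```text
time: 25.95
position: [0.5315, -0.1007, 0.1545]
tcp_rot: [3.034, 0.815, -0.001]
ft_force: [-0.5, -5.0, 4.8]
finger_gap: 0.253
```

>>> servo_tool:
  rows:
    - [[3.9,0.1,0],3]
    - [[3.8,0.1,0],3]
    - [[3.9,0.1,0],3]
    - [[3.8,0.1,0],3]
    - [[3.9,0.1,0],3]

```text
time: 26.58
position: [0.5491, -0.0933, 0.1544]
tcp_rot: [3.114, 0.412, -0.002]
ft_force: [-2.3, -4.4, 4.8]
finger_gap: 0.252
```

```bash
python3 q.py; python3 -c "
from h import *
snap('wrist','w16')"
```

```text
t 26.575 r 73.7926268222708 h 104.89113092738474 Frad -3.6779877152031277 Fcw -3.402855247807914 Fz 4.838335007733763 gap 21.483143410977302 x-tangent 0.17075925613826826 j6 1.0745525569997618 tilt [-0.00101983 -0.00054007]
```

View pics/w16.png

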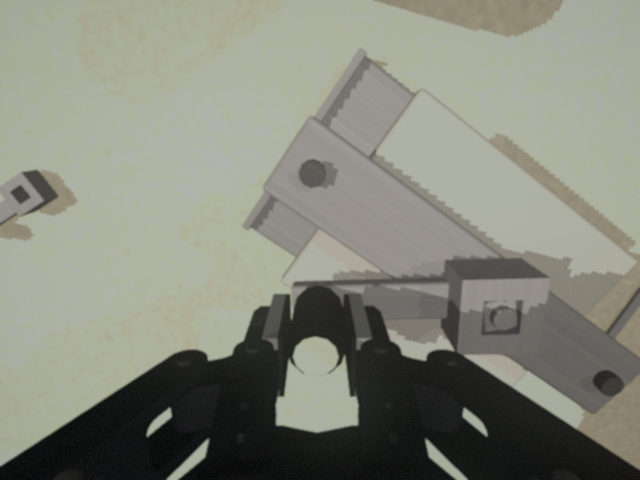

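>>> servo_tool:
  rows:
    - [[3.9,0.2,0],3]
    - [[3.8,0.1,0],3]
    - [[3.9,0.2,0],3]
    - [[3.8,0.1,0],3]
    - [[3.9,0.1,0],3]

```text
time: 27.25
position: [0.5682, -0.0906, 0.1543]
tcp_rot: [-3.141, -0.003, 0.002]
ft_force: [-3.0, -1.3, 6.0]
finger_gap: 0.258
```

>>> servo_tool:
  rows:
    - [[3.9,0.1,0],3]
    - [[3.8,0.1,0],3]
    - [[3.9,0.1,0],3]
    - [[3.8,0.1,0],3]
    - [[3.9,0.1,0],3]

```text
time: 27.88
position: [0.5873, -0.0928, 0.1543]
tcp_rot: [-3.115, 0.407, 0.002]
ft_force: [-1.9, 1.9, 5.4]
finger_gap: 0.254
```

```bash
python3 q.py
```

```text
t 27.875 r 74.2822522574865 h 75.05333723859285 Frad 1.3781603549946448 Fcw -2.355283573638415 Fz 5.374942299699953 gap 21.64988088181973 x-tangent 0.058818768009274436 j6 1.6120768957427993 tilt [-0.00138701  0.00054528]
```

>>> servo_tool:
  rows:
    - [[3.9,0.0,0],3]
    - [[3.9,0.1,0],3]
    - [[3.9,0.1,0],3]
    - [[3.9,0.1,0],3]
    - [[3.9,0.1,0],3]

```text
time: 28.5
position: [0.6054, -0.0999, 0.1544]
tcp_rot: [-3.035, 0.81, 0.002]
ft_force: [-1.7, 2.5, 4.1]
finger_gap: 0.252
```

>>> servo_tool:
  rows:
    - [[3.9,0.1,0],3]
    - [[3.9,0.1,0],3]
    - [[3.9,0.1,0],3]
    - [[3.9,0.1,0],3]
    - [[3.9,0.1,0],3]

```text
time: 29.12
position: [0.6211, -0.1114, 0.1545]
tcp_rot: [-2.903, 1.198, 0.001]
ft_force: [0.3, 4.7, 4.7]
finger_gap: 0.254
```

```bash
python3 q.py
```

```text
t 29.125 r 75.12375405677801 h 45.11626074977164 Frad 3.5273343579643313 Fcw -3.071708265261432 Fz 4.713906991172429 gap 21.721433539290043 x-tangent 0.01808837168269406 j6 2.117475150577163 tilt [-0.00039116  0.00138024]
```

>>> servo_tool:
  rows:
    - [[0,0,0],0]
    - [[0,0,0],0]
    - [[0,0,0],-8]
    - [[0,0,0],-10]
    - [[0,0,0],-10]
  fingers: 38

```text
time: 29.75
position: [0.6209, -0.112, 0.1541]
tcp_rot: [-3.109, 0.45, 0.001]
ft_force: [0.1, 0.0, -0.3]
finger_gap: 0.446
```

>>> servo_tool:
  rows:
    - [[0,0,0],-10]
    - [[0,0,0],-10]
    - [[0,0,0],-10]
    - [[0,0,0],-10]
    - [[0,0,0],-10]

```text
time: 30.38
position: [0.6209, -0.112, 0.1541]
tcp_rot: [-3.008, -0.906, 0.001]
ft_force: [0.5, -0.3, 0.3]
finger_gap: 0.443
```

>>> servo_tool:
  rows:
    - [[0,0,0],-10]
    - [[0,0,0],-10]
    - [[0,0,0],-10]
    - [[0,0,0],-10]
    - [[0,0,0],-10]

```text
time: 31.0
position: [0.6209, -0.112, 0.154]
tcp_rot: [-2.343, -2.092, 0.001]
ft_force: [-0.7, -1.2, -0.4]
finger_gap: 0.442
```

>>> servo_tool:
  rows:
    - [[0,0,0],-10]
    - [[0,0,0],-10]
    - [[0,0,0],-10]
    - [[0,0,0],-10]
    - [[0,0,0],-10]

```text
time: 31.62
position: [0.6209, -0.112, 0.1541]
tcp_rot: [-1.239, -2.886, 0.0]
ft_force: [-0.1, -0.1, 0.7]
finger_gap: 0.448
```

```bash
python3 q.py; python3 -c "
from h import *
o,im=snap('wrist','w17');show()
print(tool((316,355),-.0295))"
```

```text
t 31.625 r 74.53136581850725 h 44.9056479761055 Frad -0.14486742860525326 Fcw -0.0150601863640236 Fz 0.7464970139981087 gap 38.23058075382883 x-tangent 178.60662209534615 j6 -0.9958878802786966 tilt [-0.0008194   0.00015057]
{'time': 31.675, 'joint_positions': [-0.236, 0.546, 1.357, -0.0, 1.239, -1.005], 'position': [0.621, -0.112, 0.154], 'tcp_rot': [-1.227, -2.891, 0.0], 'ft_force': [-0.506, 1.394, 0.555], 'ft_torque': [-0.031, 0.029, -0.022], 'finger_gap': 0.447}
[ 6.36621467e-05  1.09482148e-03 -2.95000000e-02]
```

View pics/w17.png

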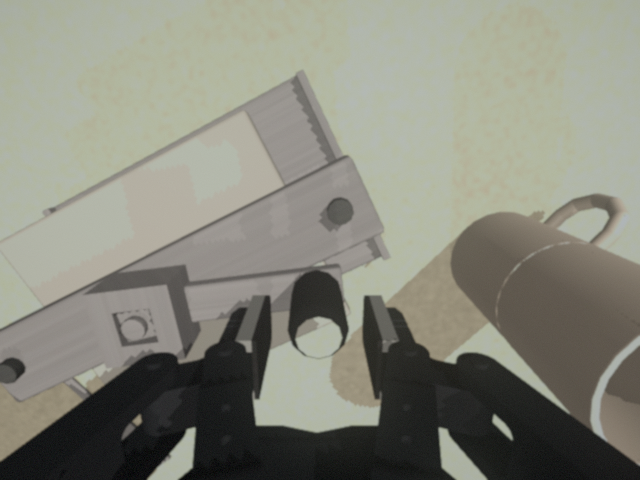

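>>> servo_tool:
  rows:
    - [[0,0,0],-1.5]
    - [[0,0,0],0]
    - [[0,0,0],0]
    - [[0,0,0],0]
  fingers: 21.7

```text
time: 32.17
position: [0.6212, -0.112, 0.1544]
tcp_rot: [-1.214, -2.898, -0.0]
ft_force: [0.0, 0.5, 1.0]
finger_gap: 0.254
```

```bash
python3 q.py
```

```text
t 32.175 r 74.78225835563404 h 44.719088059753446 Frad 0.3686772160948367 Fcw -0.3185819444169293 Fz 1.0453726099656326 gap 21.711268683672056 x-tangent 179.83461821805525 j6 -1.0139986086788237 tilt [-2.14383541e-05  5.78956728e-05]
```

>>> servo_tool:
  rows:
    - [[-3.9,0,0],3]
    - [[-3.9,0,0],3]
    - [[-3.9,-0.1,0],3]
    - [[-3.9,-0.1,0],3]
    - [[-3.9,-0.1,0],3]

```text
time: 32.8
position: [0.6332, -0.127, 0.1545]
tcp_rot: [-1.583, -2.713, -0.001]
ft_force: [0.6, 3.2, 1.5]
finger_gap: 0.255
```

```bash
python3 q.py; python3 -c "
from h import *
o,im=snap('wrist','w18')"
```

```text
t 32.8 r 75.1955765589012 h 29.965848921508176 Frad 2.141833210943139 Fcw -2.4331905110209253 Fz 1.5333562978540176 gap 21.79625398155282 x-tangent 179.51834305153727 j6 -0.769703928314745 tilt [5.71889147e-05 5.97936819e-04]
```

View pics/w18.png

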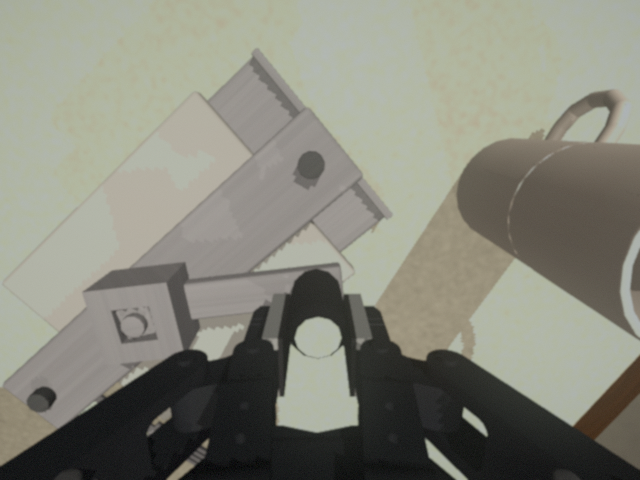

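>>> servo_tool:
  rows:
    - [[-3.9,0.1,0],3]
    - [[-3.9,0,0],3]
    - [[-3.9,-0.1,0],3]
    - [[-3.9,-0.1,0],3]
    - [[-3.9,-0.1,0],3]

```text
time: 33.48
position: [0.641, -0.1448, 0.1546]
tcp_rot: [1.922, 2.485, 0.002]
ft_force: [3.6, 4.0, 1.0]
finger_gap: 0.252
```

>>> servo_tool:
  rows:
    - [[-3.9,-0.1,0],3]
    - [[-3.9,-0.1,0],3]
    - [[-3.9,-0.1,0],3]
    - [[-3.9,-0.1,0],3]
    - [[-3.9,-0.1,0],3]

```text
time: 34.1
position: [0.644, -0.1641, 0.1549]
tcp_rot: [2.229, 2.212, 0.003]
ft_force: [6.8, 3.6, 2.1]
finger_gap: 0.259
```

```bash
python3 q.py
```

```text
t 34.1 r 75.85272616165324 h 0.3422097296848795 Frad 6.826387552724478 Fcw -3.54112817412664 Fz 2.0862329255329195 gap 22.117351773577717 x-tangent 179.2064291801155 j6 -0.2974801113966187 tilt [0.00248755 0.00025807]
```

>>> servo_tool:
  rows:
    - [[-3.9,0.4,0],2.5]
    - [[-3.9,0.3,0],2.5]
    - [[-3.9,-0.1,0],3]
    - [[-3.9,-0.1,0],3]
    - [[-3.9,-0.1,0],3]

```text
time: 34.72
position: [0.6418, -0.1835, 0.1545]
tcp_rot: [-2.483, -1.924, -0.001]
ft_force: [-0.6, 2.1, 0.5]
finger_gap: 0.252
```

>>> servo_tool:
  rows:
    - [[-3.9,0,0],3]
    - [[-3.9,0,0],3]
    - [[-3.9,0,0],3]
    - [[-3.9,0,0],3]
    - [[-3.9,-0.1,0],3]

```text
time: 35.35
position: [0.6346, -0.2022, 0.1542]
tcp_rot: [-2.713, -1.583, 0.0]
ft_force: [-0.2, 0.8, -0.3]
finger_gap: 0.252
```

```bash
python3 q.py
```

```text
t 35.35 r 76.39455561307791 h -29.522715489651254 Frad -0.5493221683478064 Fcw -0.6540976040705186 Fz -0.2725449067031542 gap 21.529727389682392 x-tangent -179.9556676581849 j6 0.151122784615049 tilt [-0.00028312 -0.00011733]
```

```bash
python3 -c "
from h import *
o,im=snap('wrist','w19')"; python3 q.py
```

```text
t 35.4 r 76.43747263282943 h -29.854843459450432 Frad -0.15211356931105766 Fcw 1.0309631588688881 Fz -0.39641265477917514 gap 21.82278522334253 x-tangent -179.78511630278723 j6 0.1533432104903895 tilt [-0.00032537 -0.00021131]
```

View pics/w19.png

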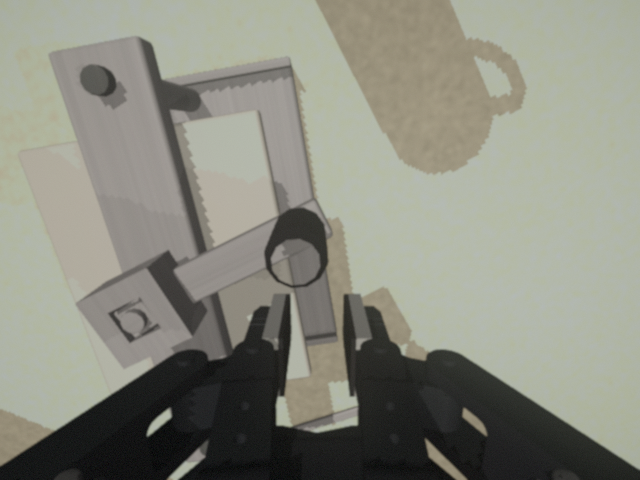

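```bash
python3 - <<'E'
from h import *
o=get_obs()
k=onz('wrist',(297,262),.184,o);n=onz('wrist',(132,320),.161,o)
print(k,n,np.linalg.norm((k-n)[:2]),np.degrees(np.arctan2(*(k-n)[1::-1])))
d=k[:2]*1e3-C;print('about C',np.degrees(np.arctan2(d[1],d[0])),np.hypot(*d))
t=tool((297,262),o['position'][2]-.184)*1e3;print('knob tool',t, 'bias', tool((316,355),-.0295)*1e3)
E
```

```text
[ 0.64660895 -0.16909603  0.184     ] [ 0.57146495 -0.16442868  0.161     ] 0.07528880656989366 -3.5541946811880027
about C -3.2776217275719026 78.63758128604984
knob tool [ 35.19110786  -5.98326866 -29.75811827] bias [  1.15126401   0.03233931 -29.5       ]
```

>>> servo_tool:
  rows:
    - [[0,-6,0],0]
    - [[0,0,0],0]
    - [[17,0,0],0]
    - [[17,0,0],0]
    - [[0,0,0],0]
  fingers: 48

```text
time: 36.02
position: [0.647, -0.1677, 0.1542]
tcp_rot: [-2.71, -1.588, -0.0]
ft_force: [0.2, -0.3, -0.6]
finger_gap: 0.561
```

>>> servo_tool:
  rows:
    - [[0,0,0],0]
    - [[0,0,0],0]
    - [[0,0,0],0]
    - [[0,0,0],0]
    - [[0,0,0],0]
  fingers: 14

```text
time: 36.65
position: [0.646, -0.1696, 0.1544]
tcp_rot: [-2.712, -1.585, 0.001]
ft_force: [-5.0, 1.2, 3.3]
finger_gap: 0.236
```

```bash
python3 q.py;  python3 -c "
from h import *
o,im=snap('wrist','w20')"
```

```text
t 36.65 r 78.03412139652131 h -3.6515875190589933 Frad -5.040655741895886 Fcw -0.9250795653889489 Fz 3.250768968699158 gap 20.170199298323794 x-tangent 154.24574143712164 j6 0.2017369341771258 tilt [-0.00058102  0.00011147]
```

View pics/w20.png

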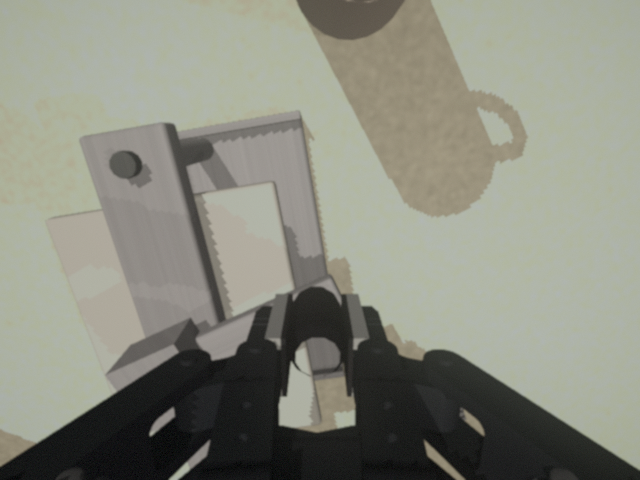

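Gripped firmly. Now small tangential pushes (about 1 mm each) to feel for the stop.

>>> servo_tool:
  rows:
    - [[-1.1,0.1,0],0]
    - [[0,0,0],0]

```text
time: 36.95
position: [0.6458, -0.1704, 0.1545]
tcp_rot: [-2.712, -1.585, -0.001]
ft_force: [-3.3, 3.8, 2.7]
finger_gap: 0.236
```

```bash
python3 q.py
```

```text
t 36.95 r 77.92285380083926 h -4.268087021279922 Frad -3.605061310197402 Fcw -3.5313441796255938 Fz 2.7479782947273077 gap 20.114758746970278 x-tangent 154.8741917610995 j6 0.20001233589211836 tilt [0.00024668 0.0002496 ]
```

>>> servo_tool:
  rows:
    - [[-1.2,0.5,0],0]
    - [[0,0,0],0]

```text
time: 37.2
position: [0.6457, -0.1715, 0.1545]
tcp_rot: [-2.712, -1.585, -0.001]
ft_force: [-2.4, 5.4, 3.5]
finger_gap: 0.239
```

```bash
python3 q.py
```

```text
t 37.2 r 77.9133635942473 h -5.065035888091409 Frad -2.8513756693833856 Fcw -5.125330480557823 Fz 3.5188989633989363 gap 20.37899900794759 x-tangent 155.67701660975956 j6 0.19816239223678792 tilt [0.00023474 0.0005127 ]
```

>>> servo_tool:
  rows:
    - [[-1.2,0.5,0],0]
    - [[0,0,0],0]

```text
time: 37.45
position: [0.6456, -0.1725, 0.1545]
tcp_rot: [-2.711, -1.585, -0.001]
ft_force: [-3.3, 7.4, 2.9]
finger_gap: 0.238
```

```bash
python3 q.py
```

```text
t 37.45 r 77.88233939174425 h -5.800534286067072 Frad -4.061170964630656 Fcw -7.029251387778962 Fz 2.8621921674349604 gap 20.296351264271433 x-tangent 156.42275875457676 j6 0.19623249348505903 tilt [0.00018246 0.00097355]
```

>>> servo_tool:
  rows:
    - [[-1.2,0.5,0],0]
    - [[-1.2,0.5,0],0]
    - [[0,0,0],0]

```text
time: 37.83
position: [0.6454, -0.1745, 0.1544]
tcp_rot: [-2.711, -1.585, -0.002]
ft_force: [-2.4, 10.4, 3.9]
finger_gap: 0.236
```

```bash
python3 q.py
```

```text
t 37.825 r 77.88126398951654 h -7.296858065583714 Frad -3.7411523287541444 Fcw -9.976475970477694 Fz 3.9371061014743995 gap 20.175023356323287 x-tangent 157.93879932786825 j6 0.1924312774252058 tilt [0.00012471 0.00174758]
```

>>> servo_tool:
  rows:
    - [[-1.2,0.5,0],0]
    - [[-1.2,0.5,0],0]
    - [[0,0,0],0]

```text
time: 38.2
position: [0.6451, -0.1765, 0.1544]
tcp_rot: [-2.71, -1.585, -0.002]
ft_force: [-3.4, 14.0, 4.6]
finger_gap: 0.231
```

```bash
python3 q.py; python3 -c "
from h import *
o,im=snap('wrist','w21')
k=onz('wrist',(0,0),.184,o)"
```

```text
t 38.2 r 77.8597717216347 h -8.75555520752621 Frad -5.460844073169891 Fcw -13.353436360799165 Fz 4.611018478765079 gap 19.74409829308317 x-tangent 159.4183470098448 j6 0.1886092856388768 tilt [-6.81608628e-05  2.66498333e-03]
```

View pics/w21.png

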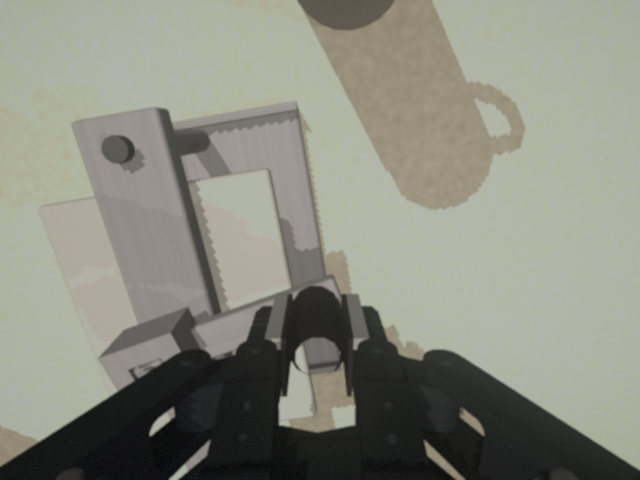

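The tangential force is 13 N and still rising linearly, four times the winding drag, so this is the firm stop. I'll release and retreat.

>>> servo_tool:
  rows:
    - [[0.6,-0.2,0],0]
    - [[0,0,0],0]
    - [[0,0,0],0]
    - [[0,0,0],0]
  fingers: 60

```text
time: 38.75
position: [0.645, -0.1779, 0.1544]
tcp_rot: [2.712, 1.585, 0.0]
ft_force: [-0.3, 0.3, 0.3]
finger_gap: 0.701
```

>>> servo_tool:
  rows:
    - [[0,0,-20],0]
    - [[0,0,-35],0]
    - [[0,0,-30],0]
    - [[0,0,0],0]
    - [[0,0,0],0]

```text
time: 39.38
position: [0.6448, -0.1776, 0.2395]
tcp_rot: [-2.712, -1.585, 0.0]
ft_force: [-0.5, -0.6, -0.8]
finger_gap: 0.701
```

```bash
python3 q.py; python3 - <<'E'
from h import *
o,im=snap('wrist','w22');s,i2=snap('scene','s22');s,i3=snap('side','sd22')
c=np.hstack([cv2.resize(i2[190:410,180:380],(400,440)),cv2.resize(i3[120:340,230:430],(400,440))]);cv2.imwrite('pics/f22.png',c)
E
```

```text
t 39.375 r 77.8203173162956 h -9.623591074591696 Frad -0.3700947452225909 Fcw 0.6789935928444331 Fz -0.7697716992879218 gap 59.88652802487905 x-tangent 160.22565393721544 j6 0.18957091188681385 tilt [-5.63228244e-05  1.25777021e-05]
```

View pics/w22.png

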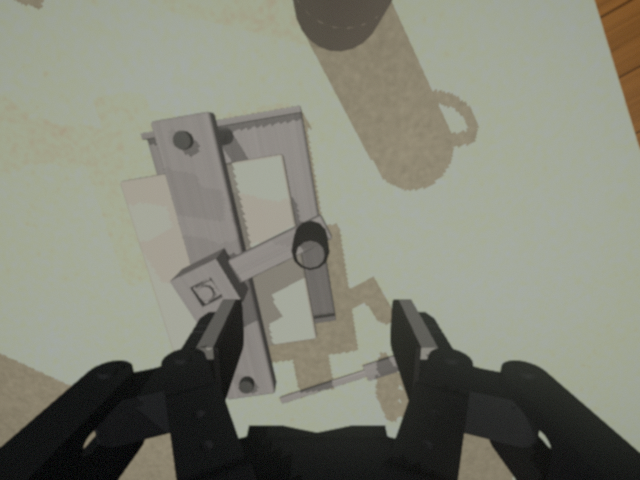

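View pics/f22.png

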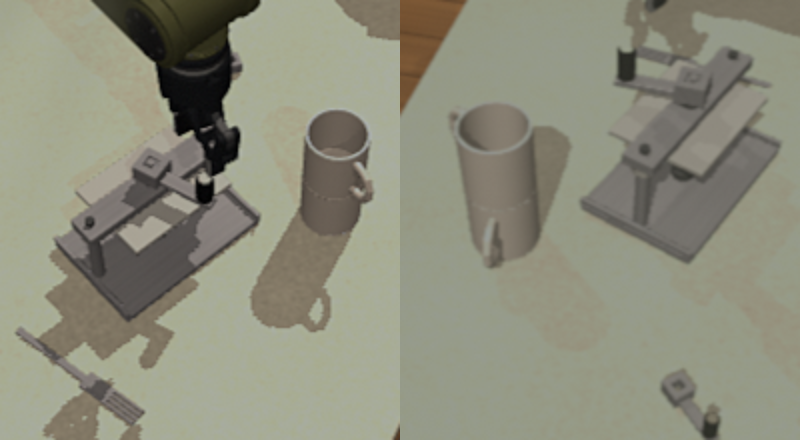

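```bash
python3 - <<'E'
from h import *
o=get_obs()
k=onz('wrist',(312,243),.184,o);n=onz('wrist',(205,292),.161,o)
print('crank heading',np.degrees(np.arctan2(*(k-n)[1::-1])),np.linalg.norm((k-n)[:2]))
print(robot.hand_in())
E
```

```text
crank heading 0.7853608242619555 0.07897782737831804
the job is handed in; nothing more can be done
None
```

I seated the larger crank on the screw, wound it clockwise about 2.8 turns until it came to a firm stop, released it and handed the job in. The hand-in gives no verdict, so these are my own checks.

- **Seating:** the hub went down over the square end with no measurable resistance. The last pictures show it still seated, with the screw's nose visible in the socket.
- **Stop:** winding drag stayed at about 3 N. For the final stretch I used a light grip meant to slip at the stop, and it slipped off at about 1022°, or 8.5 mm of plate travel. That agrees with my camera estimate of the starting gap, 8.4 ± 0.6 mm.
- **Final push:** I re-gripped firmly and pushed in small steps. The force at the knob rose steadily from 3.5 to 13.4 N over about 6 mm. That is springier than a rigid stop would be, but it stayed under the 20 N limit, and I quit there.
- **At hand-in:** the gripper was clear above the crank with forces near zero. In the last pictures the mugs and fork showed no sign of having moved. The colander was outside them, but the arm did not work near it.

**Not confirmed:**
- I did not measure the plate's final height to the required 0.15 mm. The conclusion rests on the stop force and the turn count.
- A rough reading of the crank's angle after release was +0.8°, against about −4° before the final push. I put the difference down to the socket's 6° of play and pixel error.
- In the early, faster turns, sideways force at the knob reached about 14 N before I corrected the circle.

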